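# Set up the Advent centrepiece

### The arm

A 6-joint arm with a two-finger parallel gripper is mounted at the origin on the work surface. World frame = base frame: x ahead of the robot, y to its left, z up, the work surface at z = 0. Lengths are in mm, angles in rad, forces in N, time in s.
With the tool pointing down it reaches from about 375 to 750 mm from the base axis. Payload 9 kg.
Tool frame: the origin (TCP) lies at the very end of the fingers, on their centre line; the grasp point (between the pads) lies 19 mm behind it; z points along the fingers, y is the line along which they close (so a half turn about z gives the same grasp; the last joint's range is limited). The gripper opens to 85 mm and grips with 20 to 120 N. Pads are 22 mm wide; open, the fingers measure 114 mm over their backs; the gripper's body (76 mm by 85 mm) begins 54 mm behind the grasp point. The pads swing forward as they close: fully open they stand 13 mm farther back than shut.
Start: joints at [-1.332, 0.104, 0.097, 1.564, 0, 1.353], TCP at [264.661, -538.508, 231.331] pointing down, gripper open.
Joint ranges: [-2.99, 2.99], [-0.84, 1.86], [-1.1, 1.16], [-1.84, 2.11], [-1.51, 1.56], [-3.14, 3.14]. Speed limits (rad/s): [2.22, 2.22, 2.57, 3.14, 3.14, 3.14].

### API

Orientations are given as a unit quaternion [x, y, z, w].
In Python, from plant import bot, optics, ticket gives the robot as it stands. The module is installed in compiled form; this text tells all that it offers.
- The arm moves only by the tool play_rows, never from a script. Its argument "plan" is a list of rows, each a list of 4 numbers: the shift along the world's x, y, z in units of 200 mm (1.0 is 200 mm), then the turn about the world's z in units of 30 degrees (1.0 is 30 degrees). In form: [[dx, dy, dz, spin], ...]. A call has 1 to 12 rows; each row shifts and turns the commanded pose from where the row before left it; what a row does not reach is not made up. A row lasts 1/10 s, in which the tool goes at most 50 mm and 8.59 degrees, less where a joint would pass 70% of its speed; a pose out of reach is approached as far as the arm can. A call with a number of a shift or a turn outside -1 to 1 is refused whole. A call with a gripper value outside its range is refused whole. "claw" is the opening, from 0 (shut) to 1 (fully open), set as the call begins (left out, the last holds). The fingers move at their own pace and stop on an object; the grip force is fixed at half the most. Time passes only in rows, so rows that do not move let the fingers close. It gives the time, the measured TCP pose, the force, the opening and the grip force at its end, in the units of the state.
- bot.get_obs(): the state, without advancing time (a new reading comes with each control period).
- optics.read_camera(name): name is "scene" or "top"; returns a dict with "frame" (400x640x3 uint8, red, green, blue), "fovy" (degrees; the focal length in pixels is half the picture's height over the tangent of half this angle, whatever the lens; pixels are square), "cx", "cy" (the principal point, pixels), "eye" and "orientation" of the camera in the world. Camera axes: x right, y up, looking along -z (the intrinsics and any distortion apply to the point x, -y, -z); pixel columns grow to the right and rows downward; lengths in mm; the calibration is good to about 2 mm. A picture is of the moment at which its call begins. There is no depth.
- ticket.sign_off(): hands the job in; it is judged then, once.
The state is a dict: "time_s": time; "qpos": joint angles; "joint_vel": joint speeds; "joint_torque": joint torques, N m; "tool_pos": TCP position; "ee_rot": TCP orientation; "force": force on the tool from outside, world axes, zero at the start; "torque": the same for the moment, N m; "finger_gap": finger opening in mm; "grasp_force": force on a finger pad.
Only numpy, scipy, OpenCV 4.12 (cv2) and the standard library are available. Lean on these libraries where they do the work, as an engineer would, in place of code of your own. Each camera call takes 0.05 s, during which the arm holds its last target. There are 200 camera calls.

### The job

Set up the Advent centrepiece on the coffee table. First, before any candle goes in, switch the candlestick off at its lever; then stand every LED candle upright in a bore of the candlestick, all the way down, and pour all the walnuts from the copper scoop into the green bowl by tipping it over the bowl to about 45 degrees (never past 65), holding it there for two seconds, and setting it back level in the middle of its red mat. When all that is done, switch the candlestick on; leave the mug and the remotes where they are.

Things in the scene. Friction and masses are not known exactly. Their poses are not given: they have to be found in the camera images.
- stick: Fixed pale wooden candlestick: block 84 x 300 x 34 mm high (its y is the long way), with a row of four round bores in its top. Origin: centre of the underside.
- stick_hole0 (a point): Centre of the mouth of bore 0 (0 to 3 run along the block's +y), on the block's top face, 34 mm above the table. Bore 50 mm across, 22 mm deep, 2 mm chamfer; bores are 72 mm apart.
- stick_hole1 (a point): Centre of the mouth of bore 1 (0 to 3 run along the block's +y), on the block's top face, 34 mm above the table. Bore 50 mm across, 22 mm deep, 2 mm chamfer; bores are 72 mm apart.
- stick_hole2 (a point): Centre of the mouth of bore 2 (0 to 3 run along the block's +y), on the block's top face, 34 mm above the table. Bore 50 mm across, 22 mm deep, 2 mm chamfer; bores are 72 mm apart.
- stick_hole3 (a point): Centre of the mouth of bore 3 (0 to 3 run along the block's +y), on the block's top face, 34 mm above the table. Bore 50 mm across, 22 mm deep, 2 mm chamfer; bores are 72 mm apart.
- candle0: Loose ivory LED pillar candle with a brass band at its foot, a cylinder 46 mm across and 64 mm high (plus a soft 16 mm flame tip on top, centred, no obstacle), 110 g or so. Starts upright on the table on the grey felt mat. Origin: centre of the underside; z up the candle. Seated in a bore, its underside is 22 mm below the bore's mouth. May be absent (2 to 4 are there).
- candle1: Loose ivory LED pillar candle with a brass band at its foot, a cylinder 46 mm across and 64 mm high (plus a soft 16 mm flame tip on top, centred, no obstacle), 110 g or so. Starts upright on the table on the grey felt mat. Origin: centre of the underside; z up the candle. Seated in a bore, its underside is 22 mm below the bore's mouth. May be absent (2 to 4 are there).
- candle2: Loose ivory LED pillar candle with a brass band at its foot, a cylinder 46 mm across and 64 mm high (plus a soft 16 mm flame tip on top, centred, no obstacle), 110 g or so. Starts upright on the table on the grey felt mat. Origin: centre of the underside; z up the candle. Seated in a bore, its underside is 22 mm below the bore's mouth. May be absent (2 to 4 are there).
- candle3: Loose ivory LED pillar candle with a brass band at its foot, a cylinder 46 mm across and 64 mm high (plus a soft 16 mm flame tip on top, centred, no obstacle), 110 g or so. Starts upright on the table on the grey felt mat. Origin: centre of the underside; z up the candle. Seated in a bore, its underside is 22 mm below the bore's mouth. May be absent (2 to 4 are there).
- scoop: Copper scoop, 0.2 to 0.45 kg: tub 94 x 94 mm, 60 mm walls at back and sides, open at the front (own -x), where a spout ramp rises 15 degrees. Over its middle a handle bar 14 mm thick (x), 104 mm long (y), 110 to 140 mm above the underside; grip its flat faces, closing along x. Origin: centre of the underside, z up. Starts upright, spout within 30 degrees of world -x.
- scoop_lip (a point): Middle of the spout's pouring edge: 100 mm in front of (-x) and 19 mm above the scoop's origin. To pour, turn the scoop about its y so that the spout goes down; walnuts start to roll out at about 25 degrees and all have left after a second or two at 45. Tipped 45 degrees, the lip is the scoop's lowest point, straight below the bar's middle by 146 mm.
- nut0: Loose walnut, 34 mm long and 26 mm across, 14 g. Origin: its centre. Starts in the scoop. May be absent (3 to 5 are there).
- nut1: Loose walnut, 34 mm long and 26 mm across, 14 g. Origin: its centre. Starts in the scoop. May be absent (3 to 5 are there).
- nut2: Loose walnut, 34 mm long and 26 mm across, 14 g. Origin: its centre. Starts in the scoop. May be absent (3 to 5 are there).
- nut3: Loose walnut, 34 mm long and 26 mm across, 14 g. Origin: its centre. Starts in the scoop. May be absent (3 to 5 are there).
- nut4: Loose walnut, 34 mm long and 26 mm across, 14 g. Origin: its centre. Starts in the scoop. May be absent (3 to 5 are there).
- bowl: Fixed round dark green bowl, rim 190 mm across and 50 mm high, inner floor 5 mm high and about 85 mm across. Origin: centre of the underside.
- scoop_mat: Round red felt mat, 184 mm across, flat on the table (1 mm): the scoop's place. Origin: its centre, at table height.
- switch (a joint): Toggle lever of the candlestick's white switch box. 0 = off, lever leaning 29 degrees to the box's own -x (roughly towards the robot); 1.0 rad = on, leaning 29 degrees to the box's +x (away from the robot). It pivots about the box's y, is light (about 1 N at the tip) and stays where it is left. Off counts below 0.12, on above 0.88.
- switch_tip (a point): Centre of the red ball (26 mm across) on the lever's end, 70 mm from its pivot, which is 22 mm above the table in the middle of the box.
- switch_base: Fixed white switch box 70 x 50 x 25 mm high. Origin: centre of the underside; the lever swings along its x.
- mug: Loose dark green mug, 90 mm across, 75 mm high, a bystander: leave it where it is.
- remote1: Loose black remote control 160 x 45 x 18 mm, a bystander: leave it.
- remote2: Loose black remote control 160 x 45 x 18 mm, a bystander: leave it.
There are look-alikes about, which are no part of the job. Several things have the shape of the switch_base; the one meant has the colours described above.

How it is judged:
By the outcome, as a careful person would: the job done as asked, in the order asked, and still so for the second after the job is handed in, with the robot touching nothing.
Of candle0, candle1, candle2, candle3 only 2 to 4 are there at a start; the rules pass over those that are not, and their reading is None.
Of nut0, nut1, nut2, nut3, nut4 only 3 to 5 are there at a start; the rules pass over those that are not, and their reading is None.
At some moment in a run one of candle0, candle1, candle2, candle3 may be knocked a few centimetres aside while the robot is not near it.
It also fails if it takes over 210 s, if anything falls off the work surface, if the arm or the gripper's body presses on something with over 40 N, if the wrist force passes 120 N, or if a joint passes its speed limit or range.

## Working session

There is one attempt and no reset: what is moved stays moved. The work goes in short steps, Python scripts to look and compute and a tool call to move; the robot and the scene stay as the last step left them, time stands still between calls to the robot, and variables do not carry over. Pictures are saved under pics/ and viewed, at most 14 in all, crops included, and the job is handed in when it is done.

Besides the shell and the picture viewer there is one more tool, called as name(argument=value, ...) on one line, values as JSON. play_rows: Moves the arm, as the interface text tells. Shifts and turns lie within -1 to 1; 1 stands for 200 mm of shift or 30 degrees of turn. Its arguments: {"type":"object","properties":{"plan":{"type":"array"},"claw":{"type":"number"}},"required":["plan"]}

```bash
mkdir -p pics; ls
python3 - <<'E'
from plant import bot, optics
import cv2
o=bot.get_obs(); print(o)
for n in("scene","top"):
    c=optics.read_camera(n); f=c.pop("frame"); print(n,c); cv2.imwrite(f"pics/{n}0.png",f[:,:,::-1])
E
```

```text
pics
{'time_s': 0.0, 'qpos': array([-1.33171892e+00,  1.04696822e-01,  9.64358018e-02,  1.56385572e+00,
       -5.12622125e-06,  1.35310775e+00]), 'joint_vel': array([-2.04845914e-03, -9.72994482e-05, -1.46673947e-03,  8.43686238e-04,
       -5.77938572e-04, -9.63452886e-04]), 'joint_torque': array([-1.24777878e-03, -5.56925869e+01,  5.03652334e+01,  1.64085045e-02,
       -3.88752424e-04,  3.53798228e-06]), 'tool_pos': array([ 264.56277659, -538.15838931,  230.50533525]), 'ee_rot': array([ 9.74033551e-01,  2.26402751e-01, -9.62333632e-06, -6.60140003e-04]), 'force': array([ 0.12907646, -0.87299217, -0.08285215]), 'torque': array([-0.01264261,  0.00372   ,  0.01627785]), 'grasp_force': 0.0, 'finger_gap': 85.14937988846287}
scene {'fovy': 53.989827805733285, 'cx': 317.3628173073512, 'cy': 201.6887905693093, 'eye': array([1081.54318646, -392.84521121,  693.60991716]), 'orientation': array([0.36347305, 0.1816284 , 0.42721149, 0.80770589])}
top {'fovy': 50.11883093652651, 'cx': 319.5835871242973, 'cy': 197.1784733690319, 'eye': array([ 462.02743729,    1.19026938, 1161.17829129]), 'orientation': array([ 0.02064526, -0.01796379, -0.69885527,  0.71473939])}
```

View pics/scene0.png

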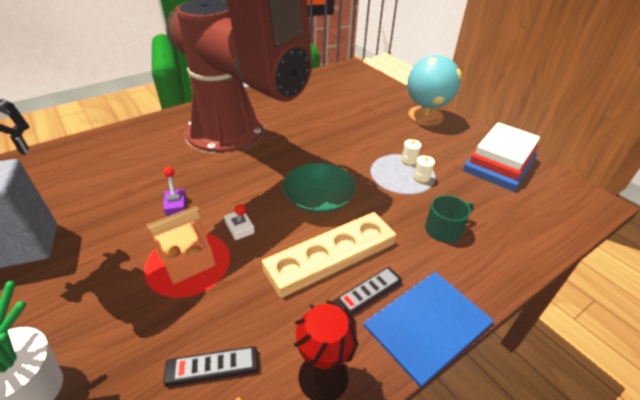

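View pics/top0.png

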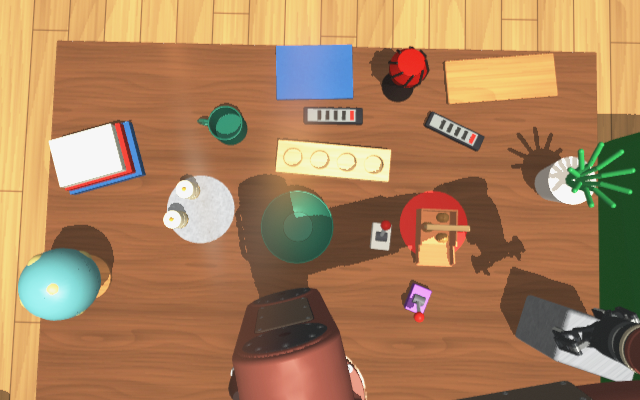

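The scene shows two candles on the grey mat (top view about (185,187) and (175,218)). The candlestick is at (333,160), the bowl at (297,227), the scoop on its red mat at (435,230), and the white switch at (381,237) with its ball at (385,226), so it is on. The purple box at (418,297) is the decoy.

```bash
cat > h.py <<'E'
import numpy as np, cv2
from scipy.spatial.transform import Rotation as R
from plant import bot, optics
class Cam:
    def __init__(s,n):
        c=optics.read_camera(n); s.f=c["frame"]; s.c=c; s.fl=200/np.tan(np.radians(c["fovy"]/2)); s.R=R.from_quat(c["orientation"]); s.eye=np.array(c["eye"])
        s.hsv=cv2.cvtColor(s.f,cv2.COLOR_RGB2HSV)
    def ray(s,u,v): return s.R.apply([(u-s.c["cx"])/s.fl,-(v-s.c["cy"])/s.fl,-1])
    def on(s,u,v,z):
        d=s.ray(u,v); return s.eye+d*(z-s.eye[2])/d[2]
    def px(s,p):
        q=s.R.inv().apply(np.array(p,float)-s.eye); return s.c["cx"]+s.fl*q[0]/-q[2], s.c["cy"]-s.fl*q[1]/-q[2]
    def save(s,name,box=None,k=1):
        f=s.f if box is None else s.f[box[1]:box[3],box[0]:box[2]]
        cv2.imwrite(f"pics/{name}.png",cv2.resize(f[:,:,::-1],None,fx=k,fy=k,interpolation=cv2.INTER_CUBIC))
    def blobs(s,lo,hi,box=(0,0,640,400),amin=15):
        m=cv2.inRange(s.hsv,np.array(lo),np.array(hi)); k=np.zeros_like(m); k[box[1]:box[3],box[0]:box[2]]=m[box[1]:box[3],box[0]:box[2]]
        cs,_=cv2.findContours(k,cv2.RETR_EXTERNAL,cv2.CHAIN_APPROX_NONE)
        return sorted([c for c in cs if cv2.contourArea(c)>amin],key=cv2.contourArea,reverse=True)
def cross(c1,p1,c2,p2):
    a,b=c1.ray(*p1),c2.ray(*p2); a/=np.linalg.norm(a); b/=np.linalg.norm(b)
    t=np.linalg.lstsq(np.c_[a,-b],c2.eye-c1.eye,rcond=None)[0]
    A,B=c1.eye+a*t[0],c2.eye+b*t[1]; return (A+B)/2,np.linalg.norm(A-B)
def cen(c): m=cv2.moments(c); return m["m10"]/m["m00"],m["m01"]/m["m00"]
E
python3 - <<'E'
from h import *
t=Cam("top"); s=Cam("scene")
t.save("crop1",(350,170,490,310),4)
t.save("crop2",(150,130,400,260),3)
# fisheye? compare: ball in both
for n,c,b in(("top",t,(370,215,400,250)),("scene",s,(225,200,260,225))):
    for k in c.blobs((0,150,90),(8,255,255),b,8)+c.blobs((172,150,90),(180,255,255),b,8): print(n,"ball",cen(k),cv2.contourArea(k))
for n,c,b in(("top",t,(265,130,400,190)),("scene",s,(255,210,405,300))):
    k=c.blobs((15,50,120),(35,200,255),b,200)[0]; r=cv2.minAreaRect(k); print(n,"stick",r,[c.on(*p,34)[:2].round(1) for p in cv2.boxPoints(r)])
for u,v in((293,157),(320,159),(347,161),(374,164)): print(t.on(u,v,34).round(1))
for n,c,b in(("top",t,(250,180,345,275)),):
    k=c.blobs((65,90,30),(95,255,255),b,200); print([ (cv2.minEnclosingCircle(q),cv2.contourArea(q)) for q in k[:3]])
k=t.blobs((0,220,120),(6,255,255),(390,180,480,265),100)+t.blobs((174,220,120),(180,255,255),(390,180,480,265),100)
for q in k: print("mat",cv2.boundingRect(q),cv2.minEnclosingCircle(q))
E
```

```text
top ball (385.4776119402985, 224.19900497512435) 67.0
scene ball (240.22513089005236, 208.86038394415354) 95.5
top stick ((332.7597961425781, 160.51580810546875), (114.08078002929688, 33.77528381347656), 5.11731481552124) [array([587. , 127.2]), array([677.1, 121.7]), array([ 656.4, -180.6]), array([ 566.7, -173.9])]
scene stick ((329.05682373046875, 250.61862182617188), (42.91141891479492, 134.16392517089844), 64.39781188964844) [array([ 572., -178.]), array([576.2, 163.1]), array([698.5, 110.8]), array([ 678.3, -194.4])]
[628.7  79.1  34. ]
[625.    7.3  34. ]
[621.2 -64.3  34. ]
[ 614.8 -136.    34. ]
[(((303.4056091308594, 227.87762451171875), 34.71851348876953), 1588.5)]
```

View pics/crop1.png

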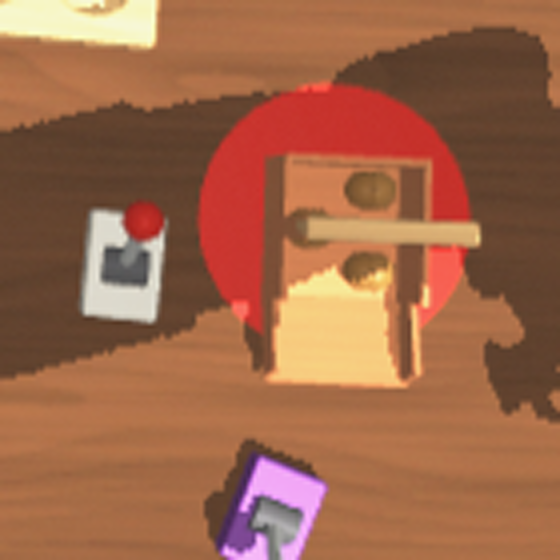

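View pics/crop2.png

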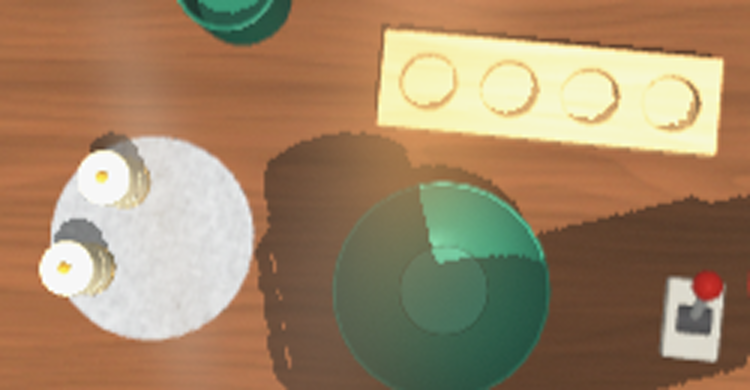

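Crop 1 shows the scoop with three walnuts, its spout towards the robot, and the white switch's ball leaning away (on). Crop 2 shows candle tops at about (184,189) and (172,219) px, with bore centres at (293,157) to (374,164). Next I'll refine these.

Run:
```python
from h import *
np.set_printoptions(suppress=True,precision=1)
t=Cam("top"); s=Cam("scene")
print("ball",cross(t,(385.5,224.2),s,(240.2,208.9)))
# stick by edge lines: top-camera contour -> z=34 plane
k=t.blobs((15,50,120),(35,200,255),(265,130,400,190),200)[0][:,0]
W=np.array([t.on(u+.0,v+.0,34)[:2] for u,v in k])
def line(P):
    vx,vy,x,y=cv2.fitLine(P.astype(np.float32),cv2.DIST_HUBER,0,.01,.01).ravel(); return np.array([x,y]),np.array([vx,vy])
def stick(W,side):
    r=cv2.minAreaRect(W.astype(np.float32)); c=np.array(r[0]); yd=np.array([.045,1]);yd/=np.linalg.norm(yd); xd=np.array([yd[1],-yd[0]])
    l=(W-c)@yd; w=(W-c)@xd
    F=W[(abs(l)<125)&(side*w>15)]; p,d=line(F); d=d*np.sign(d[1]); n=np.array([d[1],-d[0]])
    lo=W[(l<-135)&(abs(w)<30)]@d; hi=W[(l>135)&(abs(w)<30)]@d
    print(" len",np.median(hi)-np.median(lo),"dir",np.degrees(np.arctan2(-d[0],d[1])),"width",np.ptp(W@n))
    m=(np.median(hi)+np.median(lo))/2
    return d*m+n*(p@n-side*42),d
c,d=stick(W,1); print("top stick",c,d,[c+d*q for q in(-108,-36,36,108)])
sc=s.blobs((15,50,120),(35,200,255),(255,210,405,300),200)[0][:,0]
V=np.array([s.on(u,v,34)[:2] for u,v in sc])
print("scene: near edge est"); 
c2,d2=stick(V,-1); print(c2,d2)
# candles
for n,cam,b in(("top",t,(150,170,215,240)),("scene",s,(390,130,445,190))):
    for q in cam.blobs((8,120,120),(35,255,255),b,1)[:8]: print(n,"flame?",cen(q),cv2.contourArea(q))
    for q in cam.blobs((0,0,252),(180,60,255),b,20)[:4]: print(n,"white",cen(q),cv2.contourArea(q),cv2.minEnclosingCircle(q))
s.save("crop3",(380,125,450,195),4); s.save("crop4",(250,205,400,300),5)
# bowl rim from top outline
q=max(t.blobs((60,60,25),(98,255,255),(245,180,345,275),100),key=cv2.contourArea); print("bowl",cv2.fitEllipse(cv2.convexHull(q)))
# scoop front/back
m=cv2.inRange(t.hsv,np.array((0,200,130)),np.array((5,255,255)))
print("mat ext",[ (cv2.boundingRect(q)) for q in t.blobs((0,190,120),(5,255,255),(395,185,475,265),50)])
```

```text
ball (array([ 456.9, -160.2,   86. ]), np.float64(1.3777405778874035))
 len 299.35300786246717 dir -3.9150689 width 90.34548786235871
top stick [623.6 -26.9] [0.1 1. ] [array([ 616.2, -134.6]), array([621.2, -62.8]), array([626.1,   9. ]), array([631. ,  80.9])]
scene: near edge est
 len 307.71458048803174 dir -3.7330508 width 108.73120769552281
[624.3 -29.9] [0.1 1. ]
top flame? (162.00158838211934, 200.9542772861357) 1469.0
top flame? (209.89803921568625, 172.4627450980392) 42.5
top flame? (170.62962962962962, 218.92592592592592) 4.5
top flame? (183.37037037037035, 188.07407407407405) 4.5
scene flame? (423.41744066047465, 148.6580237358101) 1292.0
scene white (425.0238095238095, 160.88095238095238) 105.0 ((425.0, 161.0), 8.24631118774414)
scene white (412.4438202247191, 144.22097378277152) 89.0 ((412.5, 143.5), 7.905794143676758)
bowl ((303.42529296875, 229.12649536132812), (55.629085540771484, 71.82176971435547), 20.116798400878906)
mat ext [(400, 191, 67, 61)]
```

View pics/crop4.png

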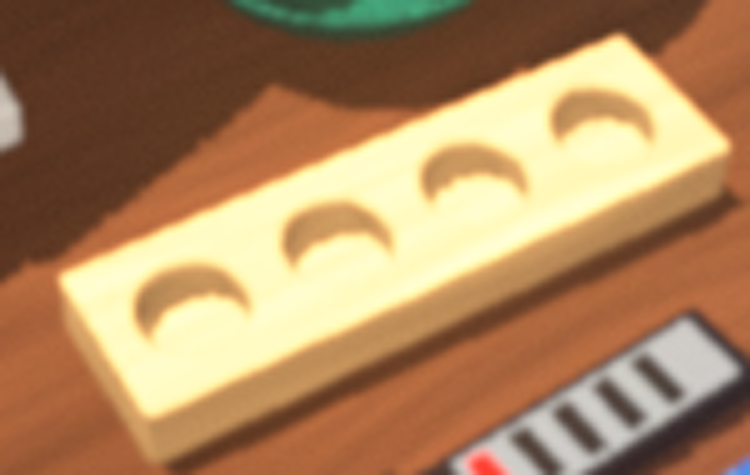

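Run:
```python
from h import *
np.set_printoptions(suppress=True,precision=1)
t=Cam("top"); s=Cam("scene")
o=-.4
C=[s.on(250+u/5+o,205+v/5+o,34)[:2] for u,v in((62,278),(620,35),(728,150),(152,415))]; print("stick scene",np.array(C),np.mean(C,0))
for a,b,f,g in(((172,219.3),(425,161),(170.6,218.9),None),((184.3,189),(412.4,144.2),(183.4,188.1),None)):
    print("candle top@64",t.on(*a,64),"flame@72",t.on(*f,74),"scene@64",s.on(*b,64),cross(t,a,s,b))
print("bowl",t.on(297.2,226.3,50)); print("mat",t.on(433.4,225,1))
p=lambda u,v,z:t.on(350+u/4-.4,170+v/4-.4,z)
print("bar ends",p(305,228,140),p(480,235,140),"mid",p(392.5,231.5,140))
print("back wall",p(276,157,60),p(432,160,60),"lip ends",p(268,382,19),p(412,386,19))
print("switch box",[p(*q,25) for q in((90,208),(167,218),(155,322),(80,315))],p(123,266,25))
```

```text
stick scene [[ 575.1 -173.1]
 [ 592.8  126.7]
 [ 679.3  117.6]
 [ 657.6 -177.2]] [626.2 -26.5]
candle top@64 [456.7 383.1  64. ] flame@72 [457.7 383.2  74. ] scene@64 [540.1 352.   64. ] (array([468.2, 422.5, -10. ]), np.float64(34.95244640210631))
candle top@64 [535.2 354.7  64. ] flame@72 [536.8 353.8  74. ] scene@64 [462.1 381.8  64. ] (array([522.9, 325.6, 121.1]), np.float64(26.20881865038986))
bowl [445.8  62.4  50. ]
mat [ 456.9 -303.1    1. ]
bar ends [ 453.3 -248.8  140. ] [ 451.5 -352.8  140. ] mid [ 452.4 -300.8  140. ]
back wall [ 497.8 -249.3   60. ] [ 498.1 -349.5   60. ] lip ends [ 350.  -254.8   19. ] [ 349.5 -350.1   19. ]
switch box [array([ 462.4, -134.4,   25. ]), array([ 456.9, -185.5,   25. ]), array([ 388.2, -178.5,   25. ]), array([ 391.7, -129. ,   25. ])] [ 424.6 -156.9   25. ]
```

View pics/crop3.png

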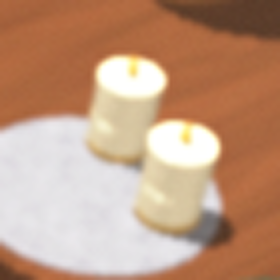

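play_rows(plan=[[0.25,0.25,0,-0.28],[0.25,0.25,0,-0.28],[0.25,0.25,0,-0.28]], claw=0)

```text
time_s: 0.7
tool_pos: [368.6, -434.5, 231.4]
ee_rot: [1.0, 0.011, 0.0, 0.0]
force: [0.4, -0.5, 0.2]
finger_gap: 43.8
grasp_force: 0.0
```

Crop 3 shows both candles upright on the mat, matching my numbers. Moving on to the lever.

play_rows(plan=[[0.14,0.2,0,0],[0.14,0.2,0,0],[0.14,0.2,0,0],[0.14,0.2,0,0],[0.14,0.2,0,0],[0,0.2,0,0],[0,0.16,0,0],[0,0,-0.2,0],[0,0,-0.2,0],[0,0,-0.2,0],[0,0,-0.2,0],[0,0,0,0]])

```text
time_s: 1.9
tool_pos: [504.3, -161.5, 65.9]
ee_rot: [1.0, 0.015, -0.004, -0.002]
force: [-1.1, -0.1, -0.6]
finger_gap: -0.2
grasp_force: 0.0
```

play_rows(plan=[[-0.1,0.006,0,0],[-0.1,0.006,0,0],[-0.08,0.006,0,0],[-0.06,0.006,0,0],[-0.05,0.006,0,0],[-0.03,0,0,0],[-0.02,0,0,0],[0,0,0,0],[0,0,0,0]])

```text
time_s: 2.8
tool_pos: [420.1, -157.9, 71.8]
ee_rot: [1.0, 0.015, 0.0, 0.0]
force: [-0.6, -1.0, 0.2]
finger_gap: -0.0
grasp_force: 0.0
```

Run:
```python
from h import *
t=Cam("top"); s=Cam("scene")
for n,c,b in(("top",t,(365,210,400,262)),("scene",s,(215,195,260,235))):
    for k in c.blobs((0,150,90),(8,255,255),b,5)+c.blobs((172,150,90),(180,255,255),b,5): print(n,"ball",cen(k),c.on(*cen(k),83),cv2.contourArea(k))
print(bot.get_obs()["tool_pos"],bot.get_obs()["force"])
s.save("p5",(190,170,290,260),5)
```

```text
[ 419.98406022 -157.70926086   71.47219045] [-0.19125832  0.27264382 -0.22908928]
```

View pics/p5.png

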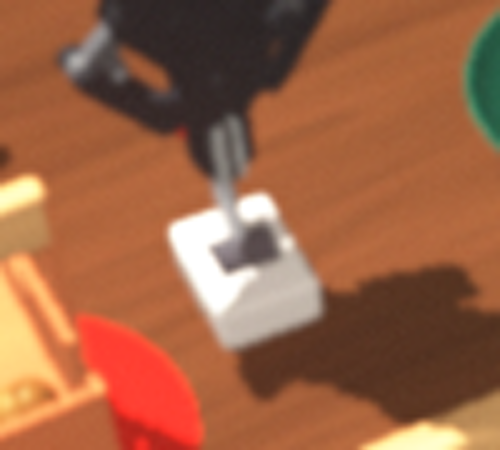

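The finger has pushed the lever over towards the robot and mostly hides it. I'll push a little further, back off, and check.

play_rows(plan=[[-0.02,0,0,0],[-0.02,0,0,0],[-0.01,0,0,0],[0,0,0,0]])

```text
time_s: 3.3
tool_pos: [416.5, -157.9, 72.0]
ee_rot: [1.0, 0.016, 0.008, -0.0]
force: [42.5, 1.7, -23.8]
finger_gap: 0.3
grasp_force: 21.1
```

play_rows(plan=[[0.2,0,0,0],[0.2,0.25,0.2,0.28],[0,0.25,0.25,0.28],[0,0.25,0.25,0.28],[0,0.25,0.0,0.28],[0,0.25,0,0.28],[0,0.25,0,0.28],[0,0.25,0,0.28],[0,0.25,0,0.2],[0,0.25,0,0],[0,0.25,0,0],[0,0,0,0]], claw=1)

```text
time_s: 4.5
tool_pos: [474.8, 301.0, 167.7]
ee_rot: [0.835, 0.551, -0.0, -0.001]
force: [0.8, -0.1, -0.4]
finger_gap: 85.2
grasp_force: 0.0
```

Run:
```python
from h import *
t=Cam("top"); s=Cam("scene")
P=[]
for n,c,b in(("top",t,(365,210,400,262)),("scene",s,(215,185,260,235))):
    for k in c.blobs((0,150,90),(8,255,255),b,5)+c.blobs((172,150,90),(180,255,255),b,5): print(n,"ball",cen(k),c.on(*cen(k),83),cv2.contourArea(k)); P.append(cen(k))
if len(P)==2: print(cross(t,P[0],s,P[1]))
print(bot.get_obs()["tool_pos"],bot.get_obs()["ee_rot"])
# candles bright top
for q in t.blobs((8,100,120),(40,255,255),(150,165,215,240),1): 
    if cv2.contourArea(q)<30: print(cen(q))
```

```text
top ball (382.8395061728395, 250.8148148148148) [ 389.88106447 -155.57376576   83.        ] 67.5
scene ball (229.53433835845894, 193.14237855946396) [ 391.13127955 -154.98037905   83.        ] 99.5
(array([ 390.08375894, -155.1774139 ,   82.37020159]), np.float64(1.0781069724187966))
[475.56683447 297.01605263 167.9441666 ] [ 8.35531389e-01  5.49442272e-01 -6.98361110e-04 -2.54078779e-06]
(182.70833333333331, 188.375)
(154.13333333333333, 238.33333333333331)
```

Run:
```python
from h import *
Cam("top").save("p6",(120,140,300,260),4)
```

```text
(no output)
```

View pics/p6.png

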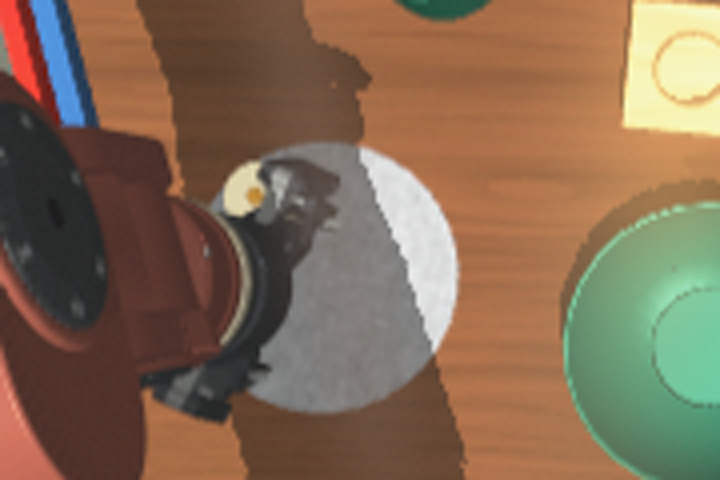

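play_rows(plan=[[0.1,0.1,0,0.28],[0.1,0.1,0,0.28],[0.08,0.08,0,0.28],[0.027,0,0,0.28],[0,0,0,0.28],[0,0,0,0.28],[0,0,0,0],[0,0,0,0]])

```text
time_s: 5.45
tool_pos: [538.1, 351.0, 168.8]
ee_rot: [0.526, 0.851, 0.0, 0.0]
force: [0.6, 0.2, 0.1]
finger_gap: 85.3
grasp_force: 0.0
```

Run:
```python
from h import *
o=bot.get_obs(); print(o["tool_pos"],o["ee_rot"],o["qpos"])
s=Cam("scene"); s.save("p7",(350,100,490,230),5)
```

```text
[538.07233515 350.98970573 168.75750473] [5.25728520e-01 8.50652404e-01 2.86974539e-05 1.01191247e-04] [ 3.74930398e-01  2.30331128e-01  1.22988553e-01  1.46328656e+00
 -1.27670859e-04  1.48207302e+00]
```

View pics/p7.png

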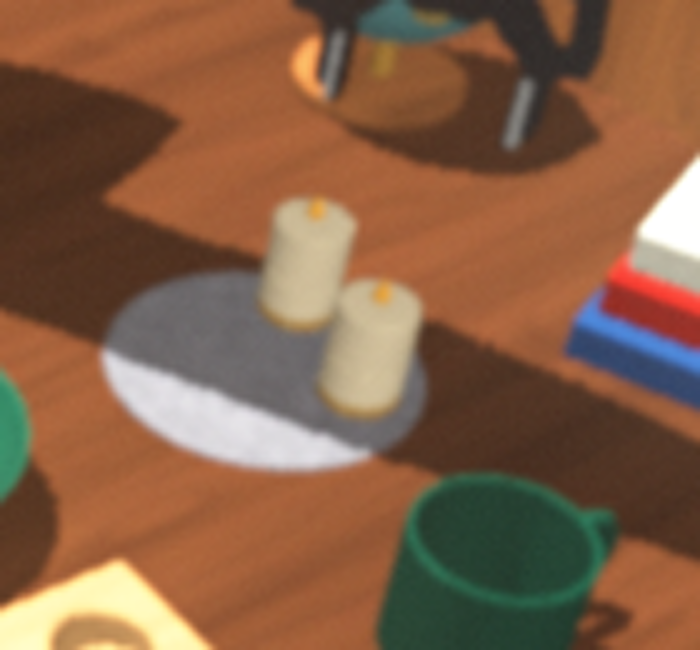

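Both candles are still upright in place and the open gripper is above B. Descending to grip.

play_rows(plan=[[0,0.012,-0.2,0],[0,0,-0.2,0],[0,0,-0.2,0],[0,0,-0.09,0],[0,0,0,0],[0,0,0,0]])

```text
time_s: 6.1
tool_pos: [538.0, 354.4, 31.4]
ee_rot: [0.524, 0.852, 0.0, 0.0]
force: [0.8, 0.2, 1.1]
finger_gap: 85.5
grasp_force: 0.0
```

play_rows(plan=[[0,0,0,0],[0,0,0,0],[0,0,0,0],[0,0,0,0],[0,0,0,0],[0,0,0,0],[0,0,0,0]], claw=0)

```text
time_s: 6.8
tool_pos: [538.7, 355.0, 32.3]
ee_rot: [0.523, 0.852, 0.001, 0.001]
force: [-1.1, -0.6, 6.8]
finger_gap: 44.6
grasp_force: 61.3
```

play_rows(plan=[[0,0,0.2,0],[0,0,0.2,0],[0.05,-0.2,0.1,-0.2],[0.05,-0.2,0,-0.2],[0.05,-0.2,0,-0.2],[0.05,-0.2,0,-0.2],[0.05,-0.2,0,-0.21],[0.05,-0.2,0,0],[0.05,-0.2,0,0],[0.05,-0.2,0,0],[0.04,-0.13,0,0],[0,0,0,0]])

```text
time_s: 8.0
tool_pos: [626.5, 5.0, 130.6]
ee_rot: [0.729, 0.684, -0.0, 0.001]
force: [-0.5, 0.7, -1.0]
finger_gap: 45.0
grasp_force: 61.6
```

Run:
```python
from h import *
o=bot.get_obs(); print(o["tool_pos"],o["ee_rot"],o["finger_gap"])
s=Cam("scene"); s.save("p8",(260,100,420,290),3)
t=Cam("top"); t.save("p8t",(240,100,420,240),3)
a=cv2.imread("pics/p8.png"); b=cv2.imread("pics/p8t.png"); h=max(a.shape[0],b.shape[0])
f=lambda i:cv2.copyMakeBorder(i,0,h-i.shape[0],0,0,cv2.BORDER_CONSTANT)
m=np.hstack([f(a),f(b)]); print(m.shape); cv2.imwrite("pics/p8m.png",cv2.resize(m,None,fx=.78,fy=.78))
```

```text
[626.45203962   4.98903468 130.62047871] [ 7.29129730e-01  6.84375259e-01 -7.75307166e-05  5.80251340e-04] 45.03932540058697
(570, 1020, 3)
```

View pics/p8m.png

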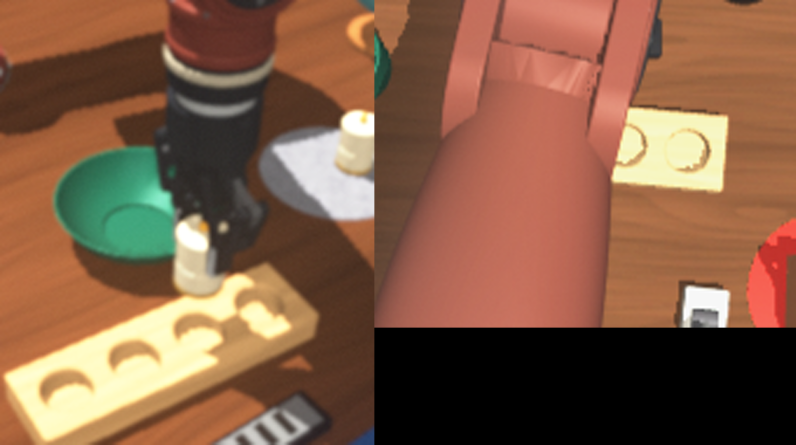

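Run:
```python
from h import *
s=Cam("scene")
# left silhouette of candle at rows: bright ivory mask
m=cv2.inRange(s.hsv,np.array((10,15,170)),np.array((40,140,255)))
for v in range(198,228,2):
    u=np.where(m[v,325:375])[0]+325
    print(v,u.min() if len(u) else None,u.max() if len(u) else None, end=' | ')
z0=98.5; X=np.array([626.5,5.0])
for dy in(0,4):
  pts=[s.px([X[0]+23*np.cos(a),X[1]+dy+23*np.sin(a),z]) for a in np.linspace(0,6.28,72) for z in np.linspace(z0,z0+64,30)]
  P=np.array(pts,np.float32); h=np.zeros((400,640),np.uint8); cv2.fillConvexPoly(h,cv2.convexHull(P).astype(int),255)
  print("\npred",dy,[(v,np.where(h[v])[0].min(),np.where(h[v])[0].max()) for v in(200,206,212,218,222) if h[v].any()],P[:,1].max())
```

```text
198 336 349 | 200 336 349 | 202 336 349 | 204 337 349 | 206 337 349 | 208 336 348 | 210 336 348 | 212 336 348 | 214 336 374 | 216 335 374 | 218 335 374 | 220 336 374 | 222 338 374 | 224 340 374 | 226 339 374 | 
pred 0 [(200, np.int64(334), np.int64(357)), (206, np.int64(334), np.int64(356)), (212, np.int64(334), np.int64(355)), (218, np.int64(333), np.int64(354)), (222, np.int64(334), np.int64(354))] 228.10266

pred 4 [(200, np.int64(336), np.int64(358)), (206, np.int64(336), np.int64(357)), (212, np.int64(335), np.int64(357)), (218, np.int64(335), np.int64(356)), (222, np.int64(336), np.int64(356))] 227.34612
```

play_rows(plan=[[0.004,0.014,-0.15,0],[0,0,-0.1,0],[0,0,-0.05,0],[0,0,-0.03,0],[0,0,0,0],[0,0,0,0]])

```text
time_s: 8.75
tool_pos: [626.8, 12.1, 66.1]
ee_rot: [0.727, 0.686, 0.0, 0.0]
force: [-1.9, -0.7, 4.7]
finger_gap: 44.4
grasp_force: 61.7
```

play_rows(plan=[[0,0,-0.02,0],[0,0,-0.02,0],[0,0,0,0]])

```text
time_s: 9.05
tool_pos: [628.9, 9.5, 62.8]
ee_rot: [0.728, 0.686, 0.001, 0.004]
force: [-12.0, -8.2, 34.2]
finger_gap: 44.9
grasp_force: 68.4
```

play_rows(plan=[[0,0,0.015,0],[-0.01,-0.01,0,0],[0,0,-0.015,0],[0,0,-0.015,0],[0,0,0,0]])

```text
time_s: 9.55
tool_pos: [628.1, 7.1, 60.6]
ee_rot: [0.728, 0.686, 0.001, 0.005]
force: [-10.3, -8.4, 35.1]
finger_gap: 44.7
grasp_force: 70.0
```

play_rows(plan=[[-0.01,-0.008,0,0],[-0.005,-0.004,-0.005,0],[0,0,-0.005,0],[0,0,0,0]])

```text
time_s: 9.95
tool_pos: [627.5, 5.5, 59.3]
ee_rot: [0.728, 0.686, 0.004, 0.006]
force: [0.2, -4.9, 31.6]
finger_gap: 44.5
grasp_force: 69.6
```

play_rows(plan=[[0,-0.006,-0.01,0],[0,0,-0.015,0],[0,0,-0.02,0],[0,0,0,0]])

```text
time_s: 10.35
tool_pos: [626.2, 2.2, 46.2]
ee_rot: [0.728, 0.685, 0.001, 0.006]
force: [10.3, -13.6, 1.6]
finger_gap: 44.6
grasp_force: 69.8
```

play_rows(plan=[[0.005,-0.005,-0.01,0],[0,0,-0.005,0],[0,0,0,0]])

```text
time_s: 10.65
tool_pos: [626.4, 2.1, 43.5]
ee_rot: [0.728, 0.685, 0.001, 0.005]
force: [4.6, -11.3, 9.3]
finger_gap: 44.8
grasp_force: 70.9
```

play_rows(plan=[[0,0,0,0],[0,0,0,0],[0,0,0,0],[0,0,0,0],[0,0,0,0]], claw=1)

```text
time_s: 11.15
tool_pos: [622.2, 5.0, 39.2]
ee_rot: [0.728, 0.686, -0.0, -0.0]
force: [-0.4, 0.6, 0.0]
finger_gap: 85.1
grasp_force: 0.0
```

play_rows(plan=[[0.02,0,0.2,0],[0,0,0.25,0],[0,0,0.15,0],[0,0,0,0]])

```text
time_s: 11.55
tool_pos: [629.1, 4.4, 165.4]
ee_rot: [0.728, 0.686, 0.002, 0.003]
force: [1.0, -0.3, -0.1]
finger_gap: 85.5
grasp_force: 0.0
```

Run:
```python
from h import *
np.set_printoptions(suppress=True,precision=1)
t=Cam("top"); s=Cam("scene"); print(bot.get_obs()["tool_pos"])
for c,b in((t,(150,170,215,240)),(s,(390,120,445,190))):
    q=[k for k in c.blobs((10,25,150),(32,200,255),b,20)]
    m=cv2.inRange(c.hsv,np.array((10,140,130)),np.array((26,255,255)))
    print([(cen(k),cv2.contourArea(k)) for k in q])
a=t.f[165:245,140:230]; b=s.f[120:200,380:470]; d=s.f[170:300,250:400]
k=5; a=cv2.resize(a,(400,360),interpolation=cv2.INTER_CUBIC); b=cv2.resize(b,(400,360),interpolation=cv2.INTER_CUBIC)
cv2.imwrite("pics/p9.png",np.hstack([a,b])[:,:,::-1]); s.save("p9s",(230,160,420,300),4)
```

```text
[626.9   4.8 160. ]
[((165.6726932668329, 195.93568162926016), 1604.0), ((193.2737306843267, 209.1942604856512), 75.5)]
[((420.83061056105606, 148.68028052805278), 2020.0)]
```

View pics/p9.png

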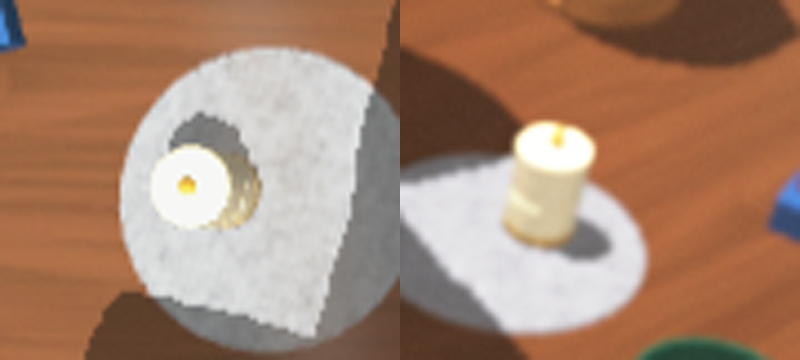

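View pics/p9s.png

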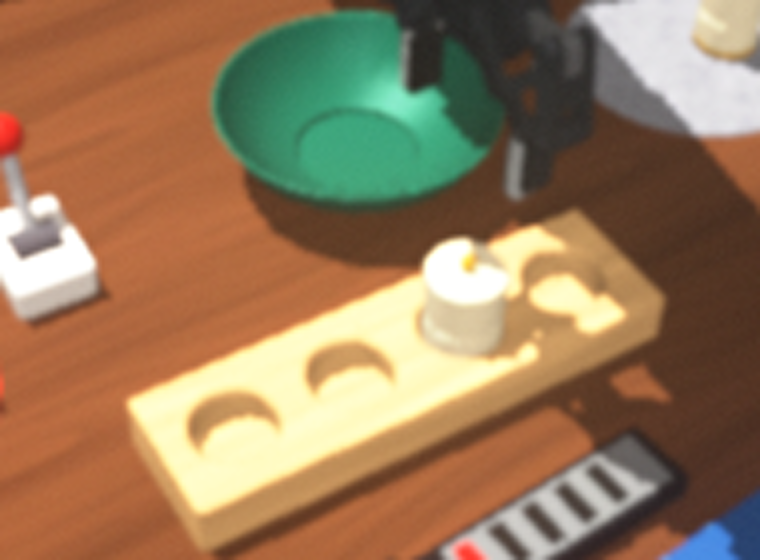

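Candle B is seated in bore 2. Candle A has been knocked aside: it is upright, with its top at about (182.9,206.4) px in the top view and (414.9,152.9) in the scene view.

Run:
```python
from h import *
np.set_printoptions(suppress=True,precision=1)
t=Cam("top"); s=Cam("scene"); P=bot.get_obs(); print(P["tool_pos"],P["ee_rot"])
print(t.on(182.6,206.1,64),t.on(181.6,205.5,78),s.on(414.6,152.6,64))
# seated candle top, bores seen in p9s, to calibrate the scene view
q=lambda u,v:(230+u/4-.4,160+v/4-.4)
print("seated top",s.on(*q(466,268),76)); print("bores",[s.on(*q(*b),34) for b in((233,425),(350,374),(566,280))])
```

```text
[625.7   4.9 157.8] [ 0.7  0.7 -0.  -0. ]
[491.1 357.3  64. ] [492.2 355.3  78. ] [495.8 356.8  64. ]
seated top [626.8  11.6  76. ]
bores [array([ 619.1, -135.1,   34. ]), array([624.7, -63.6,  34. ]), array([636.1,  81.7,  34. ])]
```

play_rows(plan=[[-0.07,0.18,0,0],[-0.07,0.18,0,0],[-0.07,0.18,0,0],[-0.07,0.18,0,0],[-0.07,0.18,0,0],[-0.07,0.18,0,0],[-0.07,0.18,0,0],[-0.07,0.18,0,0],[-0.07,0.18,0,0],[-0.035,0.145,0,0],[0,0,0,0],[0,0,0,0]])

```text
time_s: 12.95
tool_pos: [492.4, 357.9, 157.8]
ee_rot: [0.727, 0.686, -0.001, -0.0]
force: [-0.7, -0.6, -0.7]
finger_gap: 85.3
grasp_force: 0.0
```

play_rows(plan=[[0,0,0,0],[0,0,0,0]])

```text
time_s: 13.15
tool_pos: [493.7, 356.8, 159.1]
ee_rot: [0.728, 0.685, -0.0, -0.0]
force: [-0.4, 0.7, -1.0]
finger_gap: 85.5
grasp_force: 0.0
```

play_rows(plan=[[0,0.008,-0.2,0],[0,0,-0.2,0],[0,0,-0.2,0],[0,0,-0.035,0],[0,0,0,0],[0,0,0,0]])

```text
time_s: 13.75
tool_pos: [494.9, 359.6, 35.0]
ee_rot: [0.728, 0.686, 0.001, 0.0]
force: [-0.8, -0.4, -0.0]
finger_gap: 85.5
grasp_force: 0.0
```

play_rows(plan=[[0,0,0,0],[0,0,0,0],[0,0,0,0],[0,0,0,0],[0,0,0,0],[0,0,0,0],[0,0,0,0],[0,0,0,0]], claw=0)

```text
time_s: 14.55
tool_pos: [494.4, 359.9, 34.1]
ee_rot: [0.728, 0.686, 0.001, 0.0]
force: [-0.8, -0.6, 6.5]
finger_gap: 44.3
grasp_force: 61.2
```

play_rows(plan=[[0,0,0.2,0],[0,0,0.2,0],[0.07,-0.14,0.08,0],[0.07,-0.14,0,0],[0.07,-0.14,0,0],[0.07,-0.14,0,0],[0.07,-0.14,0,0],[0.07,-0.14,0,0],[0.07,-0.14,0,0],[0.07,-0.14,0,0],[0.07,-0.14,0,0],[0.04,-0.13,0,0]])

```text
time_s: 15.75
tool_pos: [628.2, 79.9, 128.6]
ee_rot: [0.728, 0.686, 0.0, 0.0]
force: [-0.0, 0.4, -1.2]
finger_gap: 44.9
grasp_force: 61.6
```

play_rows(plan=[[0,0,0,0],[0,0,0,0]])

```text
time_s: 15.95
tool_pos: [627.4, 81.1, 128.5]
ee_rot: [0.728, 0.685, -0.0, -0.0]
force: [-0.7, -0.0, -1.1]
finger_gap: 44.9
grasp_force: 61.6
```

Run:
```python
from h import *
s=Cam("scene"); o=[bot.get_obs()["tool_pos"]]
for i in range(3): s=Cam("scene"); o.append(bot.get_obs()["tool_pos"])
X=np.mean(o,0); print(X,np.array(o).round(1),bot.get_obs()["finger_gap"])
m=cv2.inRange(s.hsv,np.array((8,15,140)),np.array((40,170,255)))
for zz in[X[2]-32]:
 for dy in(0,4):
  P=np.array([s.px([X[0]+23*np.cos(a),X[1]+dy+23*np.sin(a),z]) for a in np.linspace(0,6.28,72) for z in np.linspace(zz,zz+64,30)],np.float32)
  h=np.zeros((400,640),np.uint8); cv2.fillConvexPoly(h,cv2.convexHull(P).astype(int),255); v0,v1=int(P[:,1].min()),int(P[:,1].max())
  print(dy,[(v,np.where(h[v])[0].min(),np.where(h[v])[0].max()) for v in range(v0+8,v1-2,6)])
for v in range(v0+8,v1-2,6): u=np.where(m[v,340:410])[0]+340; print(v,u.min() if len(u) else 0,u.max() if len(u) else 0,end=' | ')
s.save("p10",(300,120,440,260),4)
```

```text
[627.17744585  82.148799   128.58055861] [[627.3  81.7 128.5]
 [627.2  82.2 128.6]
 [627.1  82.3 128.6]
 [627.2  82.4 128.6]] 44.13808989641163
0 [(186, np.int64(363), np.int64(385)), (192, np.int64(363), np.int64(385)), (198, np.int64(362), np.int64(384)), (204, np.int64(361), np.int64(383)), (210, np.int64(362), np.int64(381))]
4 [(186, np.int64(365), np.int64(387)), (192, np.int64(364), np.int64(386)), (198, np.int64(363), np.int64(385)), (204, np.int64(362), np.int64(384)), (210, np.int64(364), np.int64(382))]
186 363 378 | 192 363 378 | 198 362 379 | 204 361 380 | 210 360 381 |
```

play_rows(plan=[[0.018,-0.015,-0.15,0],[0,0,-0.1,0],[0,0,-0.05,0],[0,0,-0.03,0],[0,0,-0.01,0],[0,0,0,0]])

```text
time_s: 16.75
tool_pos: [632.2, 80.5, 65.9]
ee_rot: [0.727, 0.687, 0.002, 0.001]
force: [-11.8, 7.7, 29.7]
finger_gap: 44.7
grasp_force: 70.4
```

play_rows(plan=[[0,0,-0.02,0],[0,0,-0.01,0],[0,0,0,0]])

```text
time_s: 17.05
tool_pos: [633.9, 82.5, 63.0]
ee_rot: [0.727, 0.687, 0.005, 0.001]
force: [-13.4, 16.5, 47.0]
finger_gap: 44.6
grasp_force: 79.5
```

play_rows(plan=[[-0.01,0.01,0.02,0],[0,0,0,0],[0,0,-0.01,0],[0,0,0,0]])

```text
time_s: 17.45
tool_pos: [632.4, 82.7, 63.6]
ee_rot: [0.727, 0.687, 0.004, 0.002]
force: [-5.7, 9.1, 34.0]
finger_gap: 44.9
grasp_force: 78.6
```

play_rows(plan=[[-0.005,0.01,0,0],[0,0,-0.005,0],[-0.005,0.005,0,0],[0,0,0,0]])

```text
time_s: 17.85
tool_pos: [632.2, 83.7, 63.3]
ee_rot: [0.727, 0.686, 0.004, 0.005]
force: [-0.8, -0.2, 32.3]
finger_gap: 44.7
grasp_force: 77.5
```

play_rows(plan=[[0,0,-0.01,0],[0,0,0,0]])

```text
time_s: 18.05
tool_pos: [632.0, 85.0, 60.9]
ee_rot: [0.727, 0.686, 0.005, 0.004]
force: [0.0, 6.8, 29.1]
finger_gap: 44.6
grasp_force: 72.4
```

play_rows(plan=[[0,0.01,-0.01,0],[0,0,-0.01,0],[0,0,0,0]])

```text
time_s: 18.35
tool_pos: [631.3, 87.4, 53.4]
ee_rot: [0.727, 0.687, 0.005, 0.003]
force: [10.3, 7.1, 6.0]
finger_gap: 44.5
grasp_force: 70.2
```

play_rows(plan=[[0.005,0.005,-0.02,0],[0.005,0,-0.02,0],[0,0,-0.01,0],[0,0,0,0]])

```text
time_s: 18.75
tool_pos: [631.6, 87.4, 44.5]
ee_rot: [0.727, 0.686, 0.003, 0.002]
force: [-4.3, 1.2, 22.8]
finger_gap: 44.9
grasp_force: 72.4
```

play_rows(plan=[[0,0,0,0],[0,0,0,0],[0,0,0,0],[0,0,0,0],[0,0,0.1,0],[0,0,0.25,0],[0,0,0.25,0],[0,0,0.25,0],[0,0,0,0]], claw=1)

```text
time_s: 19.65
tool_pos: [632.2, 86.3, 217.9]
ee_rot: [0.728, 0.686, 0.004, 0.004]
force: [0.2, 0.2, -0.3]
finger_gap: 85.5
grasp_force: 0.0
```

Run:
```python
from h import *
np.set_printoptions(suppress=True,precision=3)
o=bot.get_obs(); print(o["tool_pos"],o["ee_rot"],o["qpos"])
s=Cam("scene"); s.save("p11",(230,160,420,300),4)
```

```text
[632.17   86.251 217.941] [0.728 0.686 0.004 0.004] [-0.069  0.204  0.182  1.538  0.     1.561]
```

View pics/p11.png

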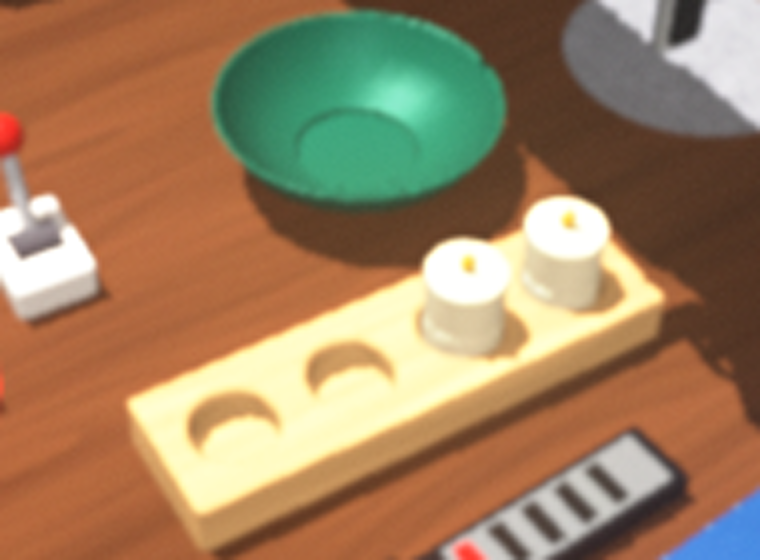

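Both candles are seated (bores 2 and 3). The rows only offer spin, so I'll test, clear of everything, how the arm behaves at its reach limit to get the 45° tilt.

play_rows(plan=[[0,-0.2,0.25,0],[0,-0.2,0.25,0],[0.2,0,0,0],[0.2,0,0,0],[0.2,0,0,0],[0.2,0,0,0],[0.2,0,0,0],[0,0,0,0]])

```text
time_s: 20.5
tool_pos: [784.7, 23.0, 267.0]
ee_rot: [0.728, 0.686, 0.001, -0.001]
force: [1.1, -0.4, -2.9]
finger_gap: 85.3
grasp_force: 0.0
```

```bash
cat > st.py <<'E'
from h import *
np.set_printoptions(suppress=True,precision=3)
optics.read_camera("top")
o=bot.get_obs(); r=R.from_quat(o["ee_rot"]); z=r.apply([0,0,1]); y=r.apply([0,1,0])
print(o["tool_pos"],"q",o["qpos"],"z",z,"tilt",np.degrees(np.arccos(-z[2])),"yang",np.degrees(np.arctan2(y[1],y[0])),"gap",o["finger_gap"],"F",o["force"],"t",o["time_s"])
E
python3 st.py
```

```text
[785.436  22.902 272.412] q [-0.137  0.863  1.149  1.849  0.002  1.493] z [ 0.008  0.001 -1.   ] tilt 0.45943039883035974 yang -3.4012050617283704 gap 85.08011665823787 F [-0.292 -0.582  0.876] t 20.55
```

play_rows(plan=[[0.25,0,0,0],[0.25,0,0,0],[0.25,0,0,0],[0,0,0,0]])

```text
time_s: 20.95
tool_pos: [855.1, 20.6, 238.3]
ee_rot: [0.726, 0.685, 0.044, 0.043]
force: [-0.6, 1.1, -0.6]
finger_gap: 85.3
grasp_force: 0.0
```

```bash
python3 st.py
```

```text
[854.274  20.687 239.749] q [-0.133  0.913  1.154  1.691  0.013  1.498] z [ 0.122 -0.003 -0.993] tilt 7.021482402683646 yang -3.401037901883933 gap 85.38040790288217 F [-0.931 -0.079 -0.137] t 21.0
```

play_rows(plan=[[0.25,0,0.05,0],[0.25,0,0.05,0],[0.25,0,0.05,0],[0.25,0,0.05,0],[0,0,0,0],[0,0,0,0]])

```text
time_s: 21.6
tool_pos: [931.6, 18.1, 226.3]
ee_rot: [0.721, 0.679, 0.096, 0.096]
force: [0.4, 0.4, -0.0]
finger_gap: 85.2
grasp_force: 0.0
```

```bash
python3 st.py
```

```text
[931.727  18.072 226.373] q [-0.129  0.947  1.155  1.507  0.027  1.505] z [ 0.27  -0.008 -0.963] tilt 15.699099087813842 yang -3.4544375185434286 gap 85.31438628064816 F [0.368 0.244 0.329] t 21.65
```

play_rows(plan=[[-0.25,0,0,0],[-0.25,0,0,0],[-0.25,0,0,0],[-0.25,0,0,0],[0,0,0,0],[0,0,0,0]])

```text
time_s: 22.25
tool_pos: [817.1, 16.8, 232.4]
ee_rot: [0.721, 0.679, 0.097, 0.096]
force: [0.3, 0.0, 0.5]
finger_gap: 85.4
grasp_force: 0.0
```

```bash
python3 st.py
```

```text
[818.648  16.512 233.162] q [-0.151  0.421  0.437  1.313  0.033  1.483] z [ 0.272 -0.008 -0.962] tilt 15.807083503309949 yang -3.462615773502277 gap 85.36961526987635 F [0.474 0.342 1.082] t 22.3
```

Tilt gained at the far limit persists when retreating, so reach-clipping can set the tilt. Next I'll test whether the near limit tilts the other way.

play_rows(plan=[[-0.25,0,0,0],[-0.25,0,0,0],[-0.25,0,0,0],[-0.25,0,0,0],[-0.25,0,0,0],[-0.25,0,0,0],[-0.25,0,0,0],[-0.25,0,0,0],[0,0,0,0],[0,0,0,0]])

```text
time_s: 23.3
tool_pos: [436.6, 15.6, 235.9]
ee_rot: [0.721, 0.679, 0.098, 0.099]
force: [0.5, -0.6, 0.9]
finger_gap: 85.1
grasp_force: 0.0
```

```bash
python3 st.py
```

```text
[436.648  15.698 234.665] q [-0.323 -0.807 -0.65   1.461  0.078  1.318] z [ 0.273 -0.009 -0.962] tilt 15.86156414174988 yang -3.471125526688691 gap 85.14646785477639 F [-0.221  0.447 -0.71 ] t 23.35
```

play_rows(plan=[[-0.25,0,0,0],[-0.25,0,0,0],[0,0,0,0],[0,0,0,0]])

```text
time_s: 23.75
tool_pos: [393.5, 17.7, 247.7]
ee_rot: [0.724, 0.682, 0.074, 0.071]
force: [-1.0, 0.0, -0.9]
finger_gap: 85.4
grasp_force: 0.0
```

```bash
python3 st.py
```

```text
[393.215  17.823 247.323] q [-0.346 -0.837 -0.629  1.585  0.068  1.29 ] z [ 0.203 -0.001 -0.979] tilt 11.741811019986807 yang -3.422622061808267 gap 85.48275162160637 F [ 0.52   0.267 -0.696] t 23.8
```

play_rows(plan=[[-0.25,0,0,0],[-0.25,0,0,0],[-0.25,0,0,0],[-0.25,0,0,0],[0,0,0,0],[0,0,0,0]])

```text
time_s: 24.4
tool_pos: [315.7, 23.5, 289.0]
ee_rot: [0.727, 0.686, 0.026, 0.018]
force: [0.7, -0.5, 0.6]
finger_gap: 85.2
grasp_force: 0.0
```

```bash
python3 st.py
```

```text
[315.539  23.581 288.75 ] q [-0.382 -0.839 -0.535  1.822  0.032  1.248] z [ 0.061  0.01  -0.998] tilt 3.555017632064295 yang -3.3230390010369355 gap 85.40066242702916 F [-0.607  0.7    0.636] t 24.45
```

play_rows(plan=[[0.25,0,0,-0.28],[0.25,0,0,-0.28],[0.2,0,0,-0.28],[0,0,0,-0.28],[0,0,0,-0.28],[0,0,0,-0.28],[0,0,0,-0.28],[0,0,0,-0.28],[0,0,0,-0.28],[0,0,0,-0.28],[0,0,0,-0.28],[0,0,0,-0.28]])

```text
time_s: 25.65
tool_pos: [449.3, 14.9, 288.5]
ee_rot: [0.993, -0.112, 0.003, 0.026]
force: [0.5, -0.2, 0.3]
finger_gap: 85.3
grasp_force: 0.0
```

```bash
python3 st.py
```

```text
[449.125  13.473 288.456] q [-0.226 -0.335 -0.207  1.687 -0.052  3.136] z [ 0.    -0.053 -0.999] tilt 3.063389190932248 yang -102.65213497423058 gap 85.26277743531473 F [ 0.161 -1.855 -0.345] t 25.7
```

play_rows(plan=[[0,0,0,-0.28],[0,0,0,-0.28],[0,0,0,-0.28],[0,0,0,0],[0,0,0,0]])

```text
time_s: 26.2
tool_pos: [404.3, -82.6, 289.2]
ee_rot: [0.963, -0.269, 0.01, -0.014]
force: [-0.1, 0.3, 0.3]
finger_gap: 85.7
grasp_force: 0.0
```

```bash
python3 st.py
```

```text
[404.52  -81.794 289.322] q [-0.544 -0.47  -0.307  1.722  0.032  3.141] z [ 0.027  0.021 -0.999] tilt 1.9412692936874005 yang -121.08506130253124 gap 85.373166006435 F [0.204 0.328 0.197] t 26.25
```

play_rows(plan=[[0.1,0.25,0,0],[0.07,0.25,0,0],[0.05,0.25,0,0],[0,0,0,0],[0,0,0,0]])

```text
time_s: 26.75
tool_pos: [405.1, -16.3, 289.8]
ee_rot: [0.974, -0.221, 0.017, -0.048]
force: [0.3, -0.0, 0.2]
finger_gap: 85.8
grasp_force: 0.0
```

```bash
python3 st.py
```

```text
[405.064 -16.791 289.744] q [-0.448 -0.517 -0.341  1.735  0.101  3.141] z [ 0.053  0.086 -0.995] tilt 5.8316705568777065 yang -115.54145347583236 gap 85.24103783000653 F [ 0.57  -1.401 -0.05 ] t 26.8
```

play_rows(plan=[[0,0.25,0,-0.28],[0,0.25,0,-0.28],[0,0.25,0,-0.28],[0,0.25,0,-0.28],[0,0,0,0],[0,0,0,0]])

```text
time_s: 27.4
tool_pos: [308.9, -27.9, 316.0]
ee_rot: [0.905, -0.404, 0.028, -0.134]
force: [-0.8, -0.1, -0.3]
finger_gap: 85.3
grasp_force: 0.0
```

```bash
python3 st.py
```

```text
[308.932 -27.314 315.796] q [-0.831 -0.84  -0.503  1.966  0.268  3.141] z [ 0.158  0.22  -0.963] tilt 15.695961737976551 yang -138.49403987948642 gap 85.64044622658889 F [-0.018  0.133 -0.591] t 27.45
```

```bash
cat > kin.py <<'E'
import numpy as np
from scipy.spatial.transform import Rotation as R
from scipy.optimize import least_squares, lsq_linear
LO=np.array([-2.99,-.84,-1.1,-1.84,-1.51,-3.14]); HI=np.array([2.99,1.86,1.16,2.11,1.56,3.14])
def fk(q,P,s5,s6,T):
    z=R.from_euler('z',q[0]); y=lambda a:R.from_euler('y',a)
    W=z*y(q[1]-q[2]+q[3]); V=W*R.from_euler('z',s5*q[4])
    p=z.apply([P[0],P[1],P[2]])+(z*y(q[1])).apply([P[3],0,P[4]])+(z*y(q[1]-q[2])).apply([P[5],0,P[6]])+W.apply([P[8],0,P[9]])+V.apply([P[7],0,0])
    return p,V*R.from_euler('x',s6*q[5])*T
D=[([264.56,-538.16,230.5],[-1.3317,.1047,.0964,1.56386,0,1.3531],None),
([538.07,350.99,168.76],[.37493,.23033,.12299,1.46329,0,1.48207],None),
([785.44,22.9,272.4],[-.137,.863,1.149,1.849,.002,1.493],[.008,.001,-1]),
([854.27,20.69,239.75],[-.133,.913,1.154,1.691,.013,1.498],[.122,-.003,-.993]),
([931.73,18.07,226.37],[-.129,.947,1.155,1.507,.027,1.505],[.27,-.008,-.963]),
([818.65,16.51,233.16],[-.151,.421,.437,1.313,.033,1.483],[.272,-.008,-.962]),
([436.65,15.7,234.67],[-.323,-.807,-.65,1.461,.078,1.318],[.273,-.009,-.962]),
([393.2,17.8,247.3],[-.346,-.837,-.629,1.585,.068,1.29],[.203,-.001,-.979]),
([315.5,23.6,288.75],[-.382,-.839,-.535,1.822,.032,1.248],[.061,.01,-.998]),
([449.1,13.5,288.5],[-.226,-.335,-.207,1.687,-.052,3.136],[0,-.053,-.999]),
([404.5,-81.8,289.3],[-.544,-.47,-.307,1.722,.032,3.141],[.027,.021,-.999]),
([405.06,-16.8,289.7],[-.448,-.517,-.341,1.735,.101,3.141],[.053,.086,-.995]),
([308.9,-27.3,315.8],[-.831,-.84,-.503,1.966,.268,3.141],[.158,.22,-.963])]
def model():
    out=[]
    for s5 in(1,-1):
        f=lambda P:np.concatenate([(fk(q,P,s5,1,R.identity())[0]-p) for p,q,_ in D]+[1e-3*P])
        r=least_squares(f,[0,130,300,0,400,300,0,300,0,0]); out.append((r.cost,s5,r.x))
    c,s5,P=min(out,key=lambda o:o[0])
    q=np.array(D[0][1]); t=R.from_quat([.974033,.226403,0,-.00066]); best=None
    for s6 in(1,-1):
        T=fk(q,P,s5,s6,R.identity())[1].inv()*t
        q2=np.array(D[12][1]); e=(fk(q2,P,s5,s6,T)[1].inv()*R.from_quat([.905,-.404,.028,-.134])).magnitude()
        if best is None or e<best[0]: best=(e,s6,T)
    return P,s5,best[1],best[2],c,best[0]
E
python3 - <<'E'
from kin import *
np.set_printoptions(suppress=True,precision=2)
P,s5,s6,T,c,e=model(); print(P,s5,s6,c,e)
for p,q,z in D:
    a,r=fk(q,P,s5,s6,T); print((a-p).round(1), (r.apply([0,0,1])-np.array(z)).round(3) if z else "")
E
```

```text
[ -1.3  129.62 295.68  -0.28 337.28 551.28  45.41 303.1  138.42   0.8 ] 1 1 0.8151477552170739 0.0017012166410744893
[ 0.  0. -0.] 
[ 0.   0.1 -0.1] 
[0.2 0.2 0.4] [ 0. -0.  0.]
[-0.1 -0.2 -0.2] [-0. -0.  0.]
[-0.1  0.  -0.2] [-0.  0.  0.]
[ 0.   0.1 -0. ] [ 0. -0. -0.]
[ 0.1 -0.3  0.3] [ 0. -0.  0.]
[-0.1  0.2 -0.1] [ 0. -0. -0.]
[ 0.  -0.2 -0.3] [-0.  0. -0.]
[-0.1  0.1 -0. ] [-0. -0.  0.]
[-0.1  0.  -0.1] [-0.  0. -0.]
[ 0.1 -0.2  0.3] [ 0. -0.  0.]
[ 0.1  0.1 -0.1] [-0. -0.  0.]
```

```bash
cat >> kin.py <<'E'
P_,S5,S6,T_,_,_=model()
def FK(q): return fk(q,P_,S5,S6,T_)
LOs,HIs=LO+0.0,HI-0.0
def step(q,row,w,pose=None):
    """one row from commanded joints q: bounded least squares on the next pose"""
    p,r=pose or FK(q); p2=p+200*np.array(row[:3]); r2=R.from_euler('z',np.radians(30*row[3]))*r
    def f(x):
        a,b=FK(x); return np.concatenate([a-p2,w*(r2*b.inv()).as_rotvec()])
    s=least_squares(f,np.clip(q,LOs+1e-6,HIs-1e-6),bounds=(LOs,HIs),xtol=1e-6,ftol=1e-6); return s.x
def run(q,rows,w):
    for row in rows: q=step(q,row,w)
    return q
def desc(q):
    p,r=FK(q); z=r.apply([0,0,1]); y=r.apply([0,1,0]); return p.round(1),"tilt",round(float(np.degrees(np.arccos(-z[2]))),1),"zdir",round(float(np.degrees(np.arctan2(z[1],z[0])))),"yaw",round(float(np.degrees(np.arctan2(y[1],y[0]))))
E
python3 - <<'E'
from kin import *
tests=[(D[11][1],[[0,.25,0,-.28]]*4,D[12]),(D[10][1],[[.1,.25,0,0],[.07,.25,0,0],[.05,.25,0,0]],D[11]),(D[9][1],[[0,0,0,-.28]]*3,D[10]),(D[2][1],[[.25,0,0,0]]*3,D[3]),(D[3][1],[[.25,0,.05,0]]*4,D[4]),(D[7][1],[[-.25,0,0,0]]*4,D[8])]
for w in(100,200,300,500):
    print("w",w)
    for q,rows,d in tests: print("  ",desc(run(np.array(q),rows,w)),"| real",desc(np.array(d[1])))
E
```

```text
w 100
   (array([397.2, 165.4, 290. ]), 'tilt', 36.2, 'zdir', 69, 'yaw', -114) | real (array([309. , -27.2, 315.7]), 'tilt', 15.7, 'zdir', 54, 'yaw', -138)
   (array([446.1,  62.6, 289.2]), 'tilt', 12.1, 'zdir', 71, 'yaw', -107) | real (array([405.2, -17. , 290. ]), 'tilt', 5.8, 'zdir', 58, 'yaw', -116)
   (array([446.8,   7.3, 288.5]), 'tilt', 8.4, 'zdir', 67, 'yaw', -112) | real (array([404.4, -81.8, 289.2]), 'tilt', 2.0, 'zdir', 39, 'yaw', -121)
   (array([929.3,  23. , 269.5]), 'tilt', 17.7, 'zdir', -1, 'yaw', -4) | real (array([854.2,  20.5, 239.6]), 'tilt', 7.0, 'zdir', -1, 'yaw', -3)
   (array([1045.2,   20.3,  275.4]), 'tilt', 31.8, 'zdir', -1, 'yaw', -4) | real (array([931.6,  18.1, 226.2]), 'tilt', 15.7, 'zdir', -2, 'yaw', -3)
   (array([204.3,  18.5, 250.3]), 'tilt', 14.2, 'zdir', 172, 'yaw', -3) | real (array([315.5,  23.4, 288.5]), 'tilt', 3.5, 'zdir', 9, 'yaw', -3)
w 200
   (array([374.7, 123.5, 290.3]), 'tilt', 32.4, 'zdir', 63, 'yaw', -120) | real (array([309. , -27.2, 315.7]), 'tilt', 15.7, 'zdir', 54, 'yaw', -138)
   (array([439.8,  48.2, 289.2]), 'tilt', 11.1, 'zdi
[... 1755 characters left out ...]
.2]), 'tilt', 7.3, 'zdir', 61, 'yaw', -114) | real (array([405.2, -17. , 290. ]), 'tilt', 5.8, 'zdir', 58, 'yaw', -116)
   (array([413. , -67.3, 288.5]), 'tilt', 3.1, 'zdir', 51, 'yaw', -120) | real (array([404.4, -81.8, 289.2]), 'tilt', 2.0, 'zdir', 39, 'yaw', -121)
   (array([863.8,  21.3, 237.4]), 'tilt', 8.0, 'zdir', -1, 'yaw', -3) | real (array([854.2,  20.5, 239.6]), 'tilt', 7.0, 'zdir', -1, 'yaw', -3)
   (array([950.5,  18.3, 232.5]), 'tilt', 18.2, 'zdir', -2, 'yaw', -4) | real (array([931.6,  18.1, 226.2]), 'tilt', 15.7, 'zdir', -2, 'yaw', -3)
   (array([300.2,  22.5, 282.5]), 'tilt', 1.4, 'zdir', 33, 'yaw', -3) | real (array([315.5,  23.4, 288.5]), 'tilt', 3.5, 'zdir', 9, 'yaw', -3)
```

```bash
cat > now.py <<'E'
from h import *
from kin import *
optics.read_camera("top"); optics.read_camera("top")
o=bot.get_obs(); q=np.array(o["qpos"])
print("t",o["time_s"],"gap",o["finger_gap"],"meas",o["tool_pos"].round(1),desc(q),"q",q.round(3),"F",o["force"].round(1))
E
python3 - <<'E'
from kin import *
tests=[(D[11][1],[[0,.25,0,-.28]]*4,D[12]),(D[2][1],[[.25,0,0,0]]*3,D[3]),(D[3][1],[[.25,0,.05,0]]*4,D[4]),(D[7][1],[[-.25,0,0,0]]*4,D[8])]
for w in(550,600,700):
    print("w",w)
    for q,rows,d in tests: print("  ",desc(run(np.array(q),rows,w)),"| real",desc(np.array(d[1])))
q=np.array(D[12][1]); q=run(q,[[.25,0,0,.28]]*8+[[.2,0,0,.2]],600); print(desc(q),q.round(2))
for i in range(8):
    q=run(q,[[.25,0,0,0]],600); print(desc(q),q.round(2))
E
```

```text
w 550
   (array([315.6, -14.5, 311.7]), 'tilt', 17.4, 'zdir', 56, 'yaw', -137) | real (array([309. , -27.2, 315.7]), 'tilt', 15.7, 'zdir', 54, 'yaw', -138)
   (array([858.2,  21.2, 234.8]), 'tilt', 7.1, 'zdir', -1, 'yaw', -3) | real (array([854.2,  20.5, 239.6]), 'tilt', 7.0, 'zdir', -1, 'yaw', -3)
   (array([942.1,  18.1, 228.8]), 'tilt', 17.0, 'zdir', -2, 'yaw', -3) | real (array([931.6,  18.1, 226.2]), 'tilt', 15.7, 'zdir', -2, 'yaw', -3)
   (array([307.9,  22.8, 285.3]), 'tilt', 2.4, 'zdir', 16, 'yaw', -3) | real (array([315.5,  23.4, 288.5]), 'tilt', 3.5, 'zdir', 9, 'yaw', -3)
w 600
   (array([310.2, -26.6, 314.9]), 'tilt', 16.1, 'zdir', 54, 'yaw', -139) | real (array([309. , -27.2, 315.7]), 'tilt', 15.7, 'zdir', 54, 'yaw', -138)
   (array([853.4,  21.1, 232.6]), 'tilt', 6.4, 'zdir', -1, 'yaw', -3) | real (array([854.2,  20.5, 239.6]), 'tilt', 7.0, 'zdir', -1, 'yaw', -3)
   (array([934.6,  18. , 225.6]), 'tilt', 15.9, 'zdir', -2, 'yaw', -3) | real (array([931.6,  18.1, 226.2]), 'tilt', 15.7, 'zdir', -2, 'yaw', -3)
   (array([314.5,  23.1, 287.8]), 'tilt', 3.4, 'zdir', 10, 'yaw',
[... 931 characters left out ...]
r', 106, 'yaw', -65) [-0.27  0.89  1.16  1.95  0.19  2.44]
(array([776.4, -10.5, 250.7]), 'tilt', 11.9, 'zdir', 97, 'yaw', -65) [-0.26  0.91  1.16  1.9   0.19  2.45]
(array([798.3,  -7.2, 237.4]), 'tilt', 11.6, 'zdir', 87, 'yaw', -65) [-0.25  0.92  1.16  1.85  0.2   2.47]
(array([820.2,  -3.9, 224.6]), 'tilt', 11.7, 'zdir', 77, 'yaw', -65) [-0.24  0.94  1.16  1.8   0.2   2.48]
(array([842. ,  -0.9, 212.3]), 'tilt', 12.1, 'zdir', 68, 'yaw', -66) [-0.23  0.96  1.16  1.74  0.21  2.5 ]
(array([863.8,   2.1, 200.6]), 'tilt', 12.9, 'zdir', 59, 'yaw', -66) [-0.22  0.97  1.16  1.69  0.21  2.51]
(array([885.5,   4.9, 189.4]), 'tilt', 13.9, 'zdir', 51, 'yaw', -66) [-0.22  0.99  1.16  1.63  0.22  2.53]
```

```bash
cat > plan.py <<'E'
from kin import *
LIP=np.array([0,-100,89.]); BOWL=np.array([446,62.])
def info(q):
    p,r=FK(q); l=p+r.apply(LIP); x,y,z=r.as_matrix().T
    return dict(tcp=p.round(0),lip=l.round(0),pitch=round(float(np.degrees(np.arcsin(y[2]))),1),roll=round(float(np.degrees(np.arcsin(x[2]))),1),spout=round(float(np.degrees(np.arctan2(-y[1],-y[0])))),q=q.round(2))
def cost(q,pitch,lip,wl=1.):
    p,r=FK(q); l=p+r.apply(LIP); x,y,z=r.as_matrix().T
    return np.concatenate([wl*(l-lip)/10,[(np.degrees(np.arcsin(y[2]))-pitch)*1.5,np.degrees(np.arcsin(x[2]))*.7]])
def best(q,pitch,lip,wl=1.,v0=(0,0,0,0)):
    b=[.25,.25,.25,.28]
    f=lambda v:np.concatenate([cost(step(q,v,600),pitch,lip,wl),.05*np.array(v)])
    r=None
    for v in(v0,(.1,-.1,0,.2)):
        s=least_squares(f,np.clip(v,np.array(b)*-.98,np.array(b)*.98),bounds=(-np.array(b),b),diff_step=.02,x_scale=b,max_nfev=12)
        if r is None or s.cost<r.cost: r=s
    return np.round(r.x,2)
E
cat > a.py <<'E'
from plan import *
q=np.array(D[12][1]); q=run(q,[[.25,0,0,.28]]*7+[[0,0,0,.28]]*8+[[0,0,0,.1]],600); print(desc(q),q.round(2))
for i in range(9):
    q=run(q,[[.25,0,0,0]],600); print(desc(q),q[[0,2,3,5]].round(2))
# pour start: upright, q6 at - limit near bowl
def ik(p,yaw,q0):
    r2=R.from_euler('z',yaw,degrees=True)*R.from_matrix(np.array([[0,1,0],[1,0,0],[0,0,-1.]]).T)
    # columns: tool x=(0,1,0), y=(1,0,0), z=(0,0,-1)
    f=lambda x:np.concatenate([FK(x)[0]-p,600*(r2*FK(x)[1].inv()).as_rotvec()])
    s=least_squares(f,q0,bounds=(LOs,HIs)); return s.x,s.cost
print("grasp",ik([451,-300.5,108],0,np.array([-.8,.2,.1,1.5,0,.7])))
for tcp,yaw in(([440,80,230],-110),([440,20,230],-110),([440,20,230],-95)):
    q0=np.array([-.2,-.3,-.2,1.6,0,-3.0]); q,c=ik(np.array(tcp),yaw,q0); print("start",c,info(q))
    v=(0,0,0,0)
    for k in range(16):
        v=best(q,min(4*(k+1),45),np.array([440,50,85]),.5,v); q=step(q,v,600)
        if k%3==2: print(v,info(q))
E
python3 a.py
```

```text
(array([650.3, -26.2, 306.7]), 'tilt', 14.8, 'zdir', -178, 'yaw', -9) [-0.21  0.77  1.05  2.1  -0.06  1.53]
(array([676.7, -25.7, 293.8]), 'tilt', 13.5, 'zdir', -177, 'yaw', -9) [-0.2   1.16  2.1   1.53]
(array([697. , -25.1, 278.1]), 'tilt', 11.7, 'zdir', -176, 'yaw', -9) [-0.2   1.16  2.05  1.53]
(array([717.5, -24.6, 263.1]), 'tilt', 9.8, 'zdir', -174, 'yaw', -9) [-0.19  1.16  2.    1.54]
(array([738. , -24.2, 248.7]), 'tilt', 8.0, 'zdir', -171, 'yaw', -9) [-0.19  1.16  1.96  1.54]
(array([758.6, -23.7, 234.9]), 'tilt', 6.1, 'zdir', -167, 'yaw', -9) [-0.19  1.16  1.91  1.54]
(array([779.2, -23.4, 221.6]), 'tilt', 4.2, 'zdir', -159, 'yaw', -9) [-0.18  1.16  1.86  1.55]
(array([800. , -23. , 208.9]), 'tilt', 2.5, 'zdir', -140, 'yaw', -9) [-0.18  1.16  1.81  1.55]
(array([820.7, -22.7, 196.7]), 'tilt', 1.8, 'zdir', -87, 'yaw', -9) [-0.17  1.16  1.76  1.55]
(array([841.5, -22.4, 185. ]), 'tilt', 2.9, 'zdir', -42, 'yaw', -9) [-0.17  1.16  1.71  1.55]
grasp (array([-8.29241356e-01, -5.90107337e-02, -2.91518577e-01,  1.33831618e+00,
       -3.66960118e-05,  7.41529047e-01]), np.float64(5
[... 2760 characters left out ...]
[443., 157.,  85.]), 'pitch': 17.7, 'roll': -0.6, 'spout': 97, 'q': array([ 0.11, -0.27, -0.34,  1.51, -0.31, -3.14])}
[ 0.14 -0.25  0.02  0.28] {'tcp': array([480., 133., 210.]), 'lip': array([465., 180.,  86.]), 'pitch': 26.7, 'roll': -1.0, 'spout': 107, 'q': array([ 0.28, -0.14, -0.24,  1.49, -0.47, -3.14])}
[ 0.11 -0.25  0.01  0.28] {'tcp': array([493., 173., 216.]), 'lip': array([478., 199.,  86.]), 'pitch': 35.4, 'roll': -1.4, 'spout': 115, 'q': array([ 0.43, -0.06, -0.2 ,  1.46, -0.62, -3.14])}
[ 0.05 -0.25  0.    0.07] {'tcp': array([448., 172., 218.]), 'lip': array([438., 182.,  85.]), 'pitch': 42.1, 'roll': -1.7, 'spout': 121, 'q': array([ 0.52, -0.19, -0.36,  1.44, -0.73, -3.14])}
```

```bash
cat > b.py <<'E'
from plan import *
exec(open('a.py').read().split("def ik")[1].join(["def ik",""]).split("print(\"grasp\"")[0])
q0=np.array([-.4,-.3,-.2,1.6,0,-3.1])
for tcp in([450,-110,230],[470,-80,250]):
  a=np.degrees(np.arctan2(tcp[1],tcp[0])-np.arcsin(129.6/np.hypot(*tcp[:2])))
  q,c=ik(np.array(tcp),a-88,q0); print("start",round(c,2),info(q)); v=(0,0,0,0); rows=[]
  for k in range(16):
    v=best(q,min(3.5*(k+1),45),np.array([446,50,90]),.5,v); q=step(q,v,600); rows.append(v)
    if k%2==1: print(v,info(q))
np.save("qp.npy",q)
for name,n,mv in(("B",[[.1,-.1,.2,-.28]]*4+[[.15,0,0,-.28]]*6+[[0,0,0,-.28]],[[.25,-.0,0,0]]*14),("C",[[.1,-.1,.2,-.28]]*4+[[.15,0,0,-.28]]*4+[[0,0,0,-.28]]*32,[[0,0,0,-.28]]*6),
  ("A",[[.1,-.1,.2,-.28]]*4+[[.15,0,0,-.28]]*4+[[0,0,0,-.28]]*24,[[-.25,0,0,0]]*14)):
    x=run(q,n,600); print(name,desc(x),x.round(2))
    for i,m in enumerate(mv):
        x=step(x,m,600)
        if i%2: print("   ",desc(x),x.round(2))
E
python3 b.py
```

```text
start 73.77 {'tcp': array([ 454., -102.,  230.]), 'lip': array([502., -15., 140.]), 'pitch': 0.4, 'roll': -0.0, 'spout': 61, 'q': array([-0.5 , -0.31, -0.29,  1.59, -0.01, -3.14])}
[-0.21 -0.25  0.03  0.28] {'tcp': array([405., -40., 190.]), 'lip': array([435.,  45.,  91.]), 'pitch': 6.2, 'roll': -0.2, 'spout': 71, 'q': array([-0.34, -0.47, -0.5 ,  1.55, -0.11, -3.14])}
[-0.02 -0.25  0.02  0.28] {'tcp': array([422., -16., 198.]), 'lip': array([437.,  61.,  90.]), 'pitch': 12.3, 'roll': -0.4, 'spout': 79, 'q': array([-0.19, -0.4 , -0.43,  1.54, -0.21, -3.14])}
[ 0.02 -0.25  0.02  0.28] {'tcp': array([437.,  11., 206.]), 'lip': array([440.,  78.,  90.]), 'pitch': 18.3, 'roll': -0.6, 'spout': 87, 'q': array([-0.05, -0.34, -0.38,  1.53, -0.32, -3.14])}
[ 0.06 -0.25  0.01  0.28] {'tcp': array([452.,  40., 212.]), 'lip': array([446.,  95.,  90.]), 'pitch': 24.2, 'roll': -0.9, 'spout': 95, 'q': array([ 0.08, -0.28, -0.35,  1.52, -0.42, -3.14])}
[ 0.1  -0.25  0.02  0.28] {'tcp': array([465.,  71., 218.]), 'lip': array([455., 112.,  91.]), 'pitch': 30.0, 'roll': -1.1, 'spout': 102, 'q': array
[... 3902 characters left out ...]
 -0.69  1.61  0.56  0.22]
    (array([346.5, -75.1, 227.6]), 'tilt', 32.4, 'zdir', 43, 'yaw', 26) [-1.14 -0.84 -0.74  1.87  0.53 -0.12]
    (array([ 261.8, -104.7,  233.2]), 'tilt', 33.1, 'zdir', 47, 'yaw', 26) [-1.49 -0.84 -0.75  2.07  0.42 -0.52]
    (array([ 182.9, -135.2,  211.1]), 'tilt', 32.7, 'zdir', 49, 'yaw', 26) [-1.79 -0.81 -0.79  2.11  0.26 -0.8 ]
    (array([  86.4, -151. ,  197.9]), 'tilt', 32.6, 'zdir', 50, 'yaw', 26) [-2.13 -0.76 -0.79  2.11  0.08 -1.1 ]
    (array([ -13.6, -151. ,  197.9]), 'tilt', 32.6, 'zdir', 50, 'yaw', 26) [-2.42 -0.66 -0.73  2.07 -0.08 -1.35]
    (array([-113.6, -151. ,  197.9]), 'tilt', 32.6, 'zdir', 50, 'yaw', 26) [-2.62 -0.47 -0.6   1.99 -0.18 -1.52]
```

```bash
cat > c.py <<'E'
from plan import *
q0=np.array([-.4,-.3,-.2,1.6,0,-3.1])
exec("def ik"+open('a.py').read().split("def ik")[1].split("print(\"grasp\"")[0])
tcp=[445,-150,235]; a=np.degrees(np.arctan2(tcp[1],tcp[0])-np.arcsin(129.6/np.hypot(*tcp[:2])))
q,c=ik(np.array(tcp),a-88,q0); print("start yaw",a-88,info(q)); rows=[]
for v in [[0,-.25,0,.28]]*6: q=step(q,v,600)
print(info(q)); v=(0,-.25,0,.2)
for k in range(14):
    v=best(q,min(20+2.2*k,45),np.array([446,48,95]),1,v); q=step(q,v,600); print(v,info(q))
E
python3 c.py; python3 now.py
```

```text
start yaw -122.64822971158247 {'tcp': array([ 450., -142.,  235.]), 'lip': array([505., -59., 145.]), 'pitch': 0.4, 'roll': -0.0, 'spout': 57, 'q': array([-0.58, -0.29, -0.26,  1.59, -0.01, -3.14])}
{'tcp': array([ 581., -108.,  235.]), 'lip': array([596., -41., 120.]), 'pitch': 17.7, 'roll': -0.8, 'spout': 76, 'q': array([-0.25,  0.13,  0.11,  1.56, -0.31, -3.14])}
[-0.25  0.25 -0.12  0.28] {'tcp': array([534., -38., 211.]), 'lip': array([541.,  28.,  95.]), 'pitch': 18.7, 'roll': -0.8, 'spout': 83, 'q': array([-0.13, -0.04, -0.11,  1.51, -0.33, -3.14])}
[-0.25 -0.16  0.02  0.28] {'tcp': array([487., -12., 215.]), 'lip': array([489.,  49.,  96.]), 'pitch': 21.3, 'roll': -0.9, 'spout': 87, 'q': array([-0.06, -0.17, -0.24,  1.52, -0.37, -3.14])}
[-0.21 -0.25  0.01  0.22] {'tcp': array([447.,  -3., 217.]), 'lip': array([446.,  52.,  95.]), 'pitch': 24.0, 'roll': -1.0, 'spout': 89, 'q': array([-0.02, -0.3 , -0.35,  1.53, -0.42, -3.14])}
[ 0.01 -0.25  0.01  0.19] {'tcp': array([448.,  -0., 219.]), 'lip': array([445.,  50.,  95.]), 'pitch': 26.4, 'roll': -1.0, 'spout': 91, 'q': array([ 0.
[... 1455 characters left out ...]
 'lip': array([445.,  49.,  96.]), 'pitch': 44.1, 'roll': -1.6, 'spout': 107, 'q': array([ 0.27, -0.28, -0.43,  1.46, -0.77, -3.14])}
[ 0.04 -0.12 -0.    0.08] {'tcp': array([453.,  42., 229.]), 'lip': array([447.,  48.,  95.]), 'pitch': 45.0, 'roll': -1.7, 'spout': 108, 'q': array([ 0.28, -0.28, -0.43,  1.45, -0.79, -3.14])}
[-0.  0. -0.  0.] {'tcp': array([453.,  42., 229.]), 'lip': array([447.,  48.,  95.]), 'pitch': 45.0, 'roll': -1.7, 'spout': 108, 'q': array([ 0.28, -0.28, -0.43,  1.45, -0.79, -3.14])}
t 27.55 gap 85.58535756128795 meas [308.8 -26.6 315.7] (array([308.7, -26.6, 315.6]), 'tilt', 15.7, 'zdir', 55, 'yaw', -138) q [-0.83  -0.84  -0.503  1.967  0.268  3.141] F [0.4 0.  0. ]
```

play_rows(plan=[[0.25,0,0,0.28],[0.25,0,0,0.28],[0.25,0,0,0.28],[0.25,0,0,0.28],[0.25,0,0,0.28],[0.25,0,0,0.28],[0.25,0,0,0.28],[0,0,0,0.28],[0,0,0,0.28],[0,0,0,0.28],[0,0,0,0.28],[0,0,0,0.28]])

```text
time_s: 28.75
tool_pos: [586.1, -29.1, 321.9]
ee_rot: [0.927, 0.349, -0.075, -0.114]
force: [-0.3, -0.1, -0.6]
finger_gap: 85.1
grasp_force: 0.0
```

play_rows(plan=[[0,0,0,0.28],[0,0,0,0.28],[0.25,0,0,0],[0.25,0,0,0],[0.25,0,0,0],[0.25,0,0,0],[0.25,0,0,0],[0.25,0,0,0],[0,0,0,0],[0,0,0,0]])

```text
time_s: 29.75
tool_pos: [677.7, -20.9, 300.9]
ee_rot: [0.871, 0.477, -0.066, -0.098]
force: [-0.3, 0.3, -0.4]
finger_gap: 85.6
grasp_force: 0.0
```

```bash
python3 now.py
```

```text
t 29.85 gap 85.35066097389989 meas [677.7 -21.  300.3] (array([677.9, -21.1, 300.4]), 'tilt', 13.6, 'zdir', 153, 'yaw', -33) q [-0.248  0.847  1.156  2.111  0.054  1.886] F [ 0.1 -0.   0.3]
```

play_rows(plan=[[0.25,0,0,0.28],[0.25,0,0,0.28],[0.25,0,0,0.14],[0.25,0,0,0],[0.25,0,0,0],[0.25,0,0,0],[0,0,0,0]])

```text
time_s: 30.55
tool_pos: [675.5, -8.5, 292.5]
ee_rot: [0.772, 0.624, -0.068, -0.101]
force: [0.1, -0.9, -0.8]
finger_gap: 85.5
grasp_force: 0.0
```

```bash
python3 now.py
```

```text
t 30.65 gap 85.45491370061089 meas [675.4  -8.5 292.6] (array([675.7,  -8.6, 292.7]), 'tilt', 13.9, 'zdir', 163, 'yaw', -12) q [-0.214  0.857  1.155  2.111  0.019  1.564] F [0.6 0.7 0.2]
```

play_rows(plan=[[0,0,-0.2,0.14],[0.15,0,-0.15,0],[0.25,0,0,0],[0.25,0,0,0],[0.25,0,0,0],[0.25,0,0,0],[0,0,0,0]])

```text
time_s: 31.35
tool_pos: [676.0, -0.9, 262.7]
ee_rot: [0.749, 0.647, -0.071, -0.126]
force: [0.7, 0.3, 0.6]
finger_gap: 85.5
grasp_force: 0.0
```

```bash
python3 now.py
```

```text
t 31.45 gap 85.23481217890867 meas [676.   -0.9 261.9] (array([676.3,  -1. , 261.9]), 'tilt', 16.7, 'zdir', 161, 'yaw', -8) q [-0.211  0.905  1.156  2.111  0.037  1.5  ] F [-0.3  0.4  0.8]
```

Run:
```python
from kin import *
q=np.array([-0.211,.905,1.156,2.111,.037,1.5]); 
q=np.clip(q,LOs,HIs)
for rows in([[-.25,0,-.25,0]]*2,[[-.25,0,-.25,0]]*2+[[.25,0,-.05,0]]*2,[[-.25,0,-.25,0]]*2+[[.25,0,-.05,0]]*3,[[-.25,0,-.25,0]]*2+[[.25,0,-.05,0]]*5):
    x=run(q,rows,600); print(desc(x),x.round(2))
```

```text
(array([576.6,  -0.9, 161.8]), 'tilt', 16.6, 'zdir', 160, 'yaw', -8) [-0.24  0.41  0.29  1.74  0.03  1.47]
(array([676.6,  -0.9, 141.8]), 'tilt', 16.6, 'zdir', 160, 'yaw', -8) [-0.21  0.77  0.74  1.83  0.04  1.5 ]
(array([726.6,  -0.9, 131.8]), 'tilt', 16.6, 'zdir', 160, 'yaw', -8) [-0.2   1.05  1.14  1.94  0.04  1.51]
(array([765.6,   1.6,  94.9]), 'tilt', 13.0, 'zdir', 156, 'yaw', -8) [-0.19  1.1   1.16  1.85  0.05  1.52]
```

play_rows(plan=[[-0.25,0,-0.2,0],[-0.25,0,-0.2,0.14],[0.25,0,-0.08,0.14],[0.25,0,-0.08,0],[0.25,0,-0.08,0],[0.25,0,0.05,0],[0.25,0,0.1,0],[0.25,0,0.1,0],[0.25,0,0.1,0],[0.25,0,0.1,0],[0,0,0,0]])

```text
time_s: 32.55
tool_pos: [794.1, 3.4, 200.4]
ee_rot: [0.733, 0.679, 0.003, -0.04]
force: [-0.7, 0.5, 0.4]
finger_gap: 85.5
grasp_force: 0.0
```

```bash
python3 now.py
```

```text
t 32.65 gap 85.55606786930896 meas [792.9   3.1 198.9] (array([793.2,   3.1, 199.1]), 'tilt', 4.7, 'zdir', 131, 'yaw', -4) q [-0.18   0.962  1.155  1.829  0.052  1.466] F [-1.1  0.7 -0.4]
```

play_rows(plan=[[0,0,0,0.28],[0,0,0,0.28],[0,0,0,0.28],[0,0,0,0.28],[0,0,0,0.2],[0.25,0,0.1,0],[0.25,0,0.1,0],[0.25,0,0.1,0],[0,0,0,0]])

```text
time_s: 33.55
tool_pos: [830.5, 3.3, 209.5]
ee_rot: [0.461, 0.887, 0.013, 0.015]
force: [-0.8, -0.7, 0.1]
finger_gap: 85.3
grasp_force: 0.0
```

```bash
python3 now.py; sed -i 's/^q0=.*/q0=np.array([-.8,.2,.1,1.5,0,.7])/' c.py
python3 - <<'E'
from plan import *
exec("def ik"+open('a.py').read().split("def ik")[1].split("print(\"grasp\"")[0])
print(info(ik([451,-300.5,108],0,np.array([-.8,.2,.1,1.5,0,.7]))[0]))
E
```

```text
t 33.65 gap 85.45080787884675 meas [829.5   3.3 208.5] (array([829.7,   3.3, 208.8]), 'tilt', 2.1, 'zdir', 15, 'yaw', 35) q [-0.159  0.948  1.155  1.743  0.015  0.799] F [-0.5  0.2 -0.4]
{'tcp': array([ 451., -300.,  108.]), 'lip': array([ 351., -300.,   19.]), 'pitch': -0.0, 'roll': 0.0, 'spout': -180, 'q': array([-0.83, -0.06, -0.29,  1.34, -0.  ,  0.74])}
```

play_rows(plan=[[-0.19,-0.15,0.02,-0.23],[-0.19,-0.15,0.02,-0.23],[-0.19,-0.15,0.02,-0.23],[-0.19,-0.15,0.02,-0.23],[-0.19,-0.15,0.02,-0.23],[-0.19,-0.15,0,0],[-0.19,-0.15,0,0],[-0.19,-0.15,0,0],[-0.19,-0.15,0,0],[-0.18,-0.17,0,0],[0,0,0,0],[0,0,0,0]])

```text
time_s: 34.85
tool_pos: [484.7, -279.0, 228.0]
ee_rot: [0.669, 0.743, 0.009, 0.017]
force: [1.4, 0.3, -0.2]
finger_gap: 85.2
grasp_force: 0.0
```

```bash
python3 now.py
```

```text
t 34.95 gap 85.6898065344801 meas [ 486.  -277.8  227.9] (array([ 486. , -277.7,  227.8]), 'tilt', 2.2, 'zdir', -14, 'yaw', 6) q [-0.763 -0.067 -0.083  1.522  0.019  0.7  ] F [-0.5  0.7  0.7]
```

play_rows(plan=[[-0.1,-0.06,0,-0.1],[-0.072,-0.056,0,-0.1],[0,0,-0.2,0],[0,0,-0.2,0],[0,0,-0.12,0],[0,0,-0.08,0],[0,0,0,0],[0,0,0,0]])

```text
time_s: 35.75
tool_pos: [452.1, -301.4, 108.9]
ee_rot: [0.706, 0.708, 0.008, 0.018]
force: [-0.2, 0.7, 0.2]
finger_gap: 85.4
grasp_force: 0.0
```

```bash
python3 now.py
```

```text
t 35.85 gap 85.52213943314264 meas [ 452.4 -302.2  109.7] (array([ 452.4, -302.1,  109.5]), 'tilt', 2.4, 'zdir', -22, 'yaw', 0) q [-0.84  -0.106 -0.334  1.306  0.018  0.729] F [-0.6 -0.9  0.1]
```

play_rows(plan=[[0,0,0,0],[0,0,0,0],[0,0,0,0],[0,0,0,0],[0,0,0,0],[0,0,0,0],[0,0,0,0],[0,0,0,0],[0,0,0,0],[0,0,0,0]], claw=0)

```text
time_s: 36.85
tool_pos: [451.5, -301.6, 108.2]
ee_rot: [0.706, 0.708, 0.008, 0.018]
force: [-1.1, 2.1, 6.1]
finger_gap: 13.1
grasp_force: 58.9
```

play_rows(plan=[[0,0,0.05,0],[0,0,0.1,0],[0,0,0.1,0],[0,0,0.15,0],[0,0,0.15,0],[0,0,0.1,0],[0,0,0,0],[0,0,0,0]])

```text
time_s: 37.65
tool_pos: [451.3, -301.5, 237.0]
ee_rot: [0.706, 0.708, 0.008, 0.017]
force: [0.1, 0.3, -4.4]
finger_gap: 13.4
grasp_force: 58.6
```

```bash
python3 now.py
python3 - <<'E'
from h import *
s=Cam("scene"); s.save("p12",(90,110,290,310),3)
E
```

```text
t 37.75 gap 13.321076107038444 meas [ 450.9 -301.   235.9] (array([ 450.8, -300.9,  235.8]), 'tilt', 2.1, 'zdir', -19, 'yaw', 0) q [-0.84  -0.117 -0.115  1.541  0.018  0.729] F [ 0.3  0.2 -3.6]
```

View pics/p12.png

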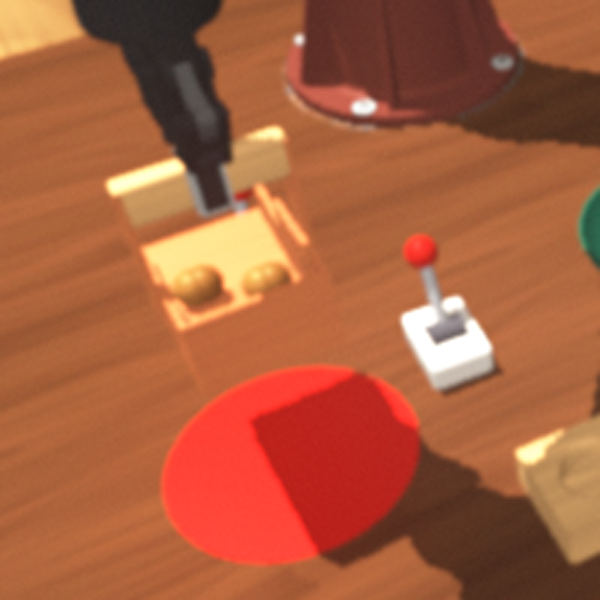

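The scoop is lifted level with its walnuts in it and the red mat is clear below. Next I'll spin towards the wrist limit beside the bowl.

play_rows(plan=[[0,0.01,0.02,0.1],[0,0.02,0.02,0.2],[0,0.03,0,0.27],[0,0.03,0,0.27],[0,0.03,0,0.27],[0,0.03,0,0.27],[0,0.03,0,0.27],[0,0.03,0,0.27],[0,0.03,0,0.27],[0,0.03,0,0.27],[0,0.03,0,0.27],[0,0.03,0,0.27]])

```text
time_s: 39.0
tool_pos: [451.0, -234.9, 244.5]
ee_rot: [-0.004, 1.0, 0.019, 0.006]
force: [0.3, 0.5, -4.1]
finger_gap: 13.6
grasp_force: 58.6
```

play_rows(plan=[[0,0.03,0,0.27],[0,0.03,0,0.27],[0,0.03,0,0.27],[0,0.03,0,0.27],[0,0.03,0,0.27],[0,0.03,0,0.27],[0,0.03,0,0.27],[0,0.03,0,0.27],[0,0.03,0,0.27],[0,0.03,0,0.27],[0,0.03,0,0.27],[0,0.03,0,0.27]])

```text
time_s: 40.2
tool_pos: [451.0, -163.0, 244.6]
ee_rot: [0.753, -0.658, -0.018, 0.009]
force: [1.0, -0.1, -3.7]
finger_gap: 13.5
grasp_force: 58.6
```

```bash
cat >> now.py <<'E'
from plan import info
print(info(q))
E
python3 now.py
```

```text
t 40.3 gap 12.952475669647717 meas [ 451.1 -162.7  244.8] (array([ 451.1, -162.6,  244.7]), 'tilt', 2.3, 'zdir', 166, 'yaw', -172) q [-0.611 -0.208 -0.181  1.635 -0.014 -2.312] F [-0.7 -0.2 -4.2]
{'tcp': array([ 451., -163.,  245.]), 'lip': array([ 547., -149.,  152.]), 'pitch': 2.1, 'roll': -0.9, 'spout': 8, 'q': array([-0.61, -0.21, -0.18,  1.64, -0.01, -2.31])}
```

```bash
cat > d.py <<'E'
import sys
from plan import *
q=np.array([-.611,-.208,-.181,1.635,-.014,-2.312])
q=run(q,[[0,.03,0,.27]]*6,600); print(info(q)); v=(0,-.25,0,.28)
for k in range(8):
    v=[0.0,-.25,0,.28] if k<5 else [-.1,-.2,-.1,.28]; q=step(q,v,600); print(v,info(q))
for k in range(14):
    v=best(q,min(24+2*k,46),np.array([446,48,95]),1,v); q=step(q,v,600); print(v,info(q))
E
python3 d.py
```

```text
{'tcp': array([ 451., -127.,  245.]), 'lip': array([504., -46., 152.]), 'pitch': 2.1, 'roll': -0.8, 'spout': 56, 'q': array([-0.53, -0.26, -0.23,  1.62, -0.04, -3.08])}
[0.0, -0.25, 0, 0.28] {'tcp': array([ 472., -138.,  245.]), 'lip': array([516., -56., 148.]), 'pitch': 4.3, 'roll': -0.9, 'spout': 61, 'q': array([-0.5 , -0.18, -0.16,  1.61, -0.07, -3.14])}
[0.0, -0.25, 0, 0.28] {'tcp': array([ 498., -134.,  245.]), 'lip': array([534., -54., 144.]), 'pitch': 7.2, 'roll': -1.0, 'spout': 65, 'q': array([-0.44, -0.1 , -0.09,  1.6 , -0.13, -3.14])}
[0.0, -0.25, 0, 0.28] {'tcp': array([ 520., -129.,  245.]), 'lip': array([550., -51., 139.]), 'pitch': 10.2, 'roll': -1.2, 'spout': 68, 'q': array([-0.38, -0.03, -0.03,  1.6 , -0.18, -3.14])}
[0.0, -0.25, 0, 0.28] {'tcp': array([ 540., -122.,  245.]), 'lip': array([563., -48., 135.]), 'pitch': 13.1, 'roll': -1.3, 'spout': 71, 'q': array([-0.33,  0.03,  0.03,  1.59, -0.23, -3.14])}
[0.0, -0.25, 0, 0.28] {'tcp': array([ 557., -114.,  245.]), 'lip': array([574., -44., 132.]), 'pitch': 16.1, 'roll': -1.4, 'spout': 74, 'q': array([-0.28,  0.08,  0.
[... 2596 characters left out ...]
, 'lip': array([447.,  48.,  95.]), 'pitch': 44.0, 'roll': -2.4, 'spout': 107, 'q': array([ 0.27, -0.26, -0.41,  1.46, -0.77, -3.14])}
[ 0.07 -0.24 -0.    0.19] {'tcp': array([453.,  45., 229.]), 'lip': array([446.,  48.,  95.]), 'pitch': 46.0, 'roll': -2.4, 'spout': 109, 'q': array([ 0.29, -0.27, -0.43,  1.45, -0.8 , -3.14])}
[ 0. -0. -0. -0.] {'tcp': array([453.,  45., 229.]), 'lip': array([446.,  48.,  95.]), 'pitch': 46.0, 'roll': -2.4, 'spout': 109, 'q': array([ 0.29, -0.27, -0.43,  1.45, -0.8 , -3.14])}
[ 0. -0. -0. -0.] {'tcp': array([453.,  45., 229.]), 'lip': array([446.,  48.,  95.]), 'pitch': 46.0, 'roll': -2.4, 'spout': 109, 'q': array([ 0.29, -0.27, -0.43,  1.45, -0.8 , -3.14])}
```

play_rows(plan=[[0,0.03,0,0.27],[0,0.03,0,0.27],[0,0.03,0,0.27],[0,0.03,0,0.27],[0,0.03,0,0.27],[0,0.03,0,0.27],[0,-0.25,0,0.28],[0,-0.25,0,0.28],[0,-0.25,0,0.28],[0,-0.25,0,0.28],[0,0,0,0],[0,0,0,0]])

```text
time_s: 41.5
tool_pos: [540.4, -122.7, 245.1]
ee_rot: [0.98, -0.168, -0.03, 0.106]
force: [-1.5, -0.2, -4.5]
finger_gap: 13.1
grasp_force: 59.1
```

```bash
python3 now.py
```

```text
t 41.6 gap 13.23041419974533 meas [ 540.  -123.4  245.9] (array([ 540. , -123.3,  245.9]), 'tilt', 12.6, 'zdir', -115, 'yaw', -109) q [-0.34   0.028  0.032  1.596 -0.219 -3.139] F [-0.1 -0.4 -3. ]
{'tcp': array([ 540., -123.,  246.]), 'lip': array([564., -49., 137.]), 'pitch': 12.5, 'roll': -1.2, 'spout': 71, 'q': array([-0.34,  0.03,  0.03,  1.6 , -0.22, -3.14])}
```

play_rows(plan=[[-0.1,0.1,-0.03,0.1],[-0.13,0.16,-0.04,0.18],[-0.12,0.16,-0.03,0.18],[-0.07,0.08,-0.01,0.1],[0,0,0,0]])

```text
time_s: 42.1
tool_pos: [461.1, 13.4, 224.5]
ee_rot: [0.991, -0.045, -0.016, 0.122]
force: [0.3, -0.1, -3.7]
finger_gap: 13.2
grasp_force: 59.5
```

```bash
cat > e.py <<'E'
from plan import *
import sys
from plant import bot
q=np.clip(np.array(bot.get_obs()["qpos"]),LOs,HIs); print(bot.get_obs()["time_s"],info(q))
p0=info(q)["pitch"]; rate=float(sys.argv[1]); end=float(sys.argv[2]); n=int(sys.argv[3]); lip=np.array([float(x) for x in sys.argv[4:7]]); v=(0,-.2,0,.2)
for k in range(n):
    tgt=p0+rate*(k+1); tgt=min(tgt,end) if rate>0 else max(tgt,end)
    v=best(q,tgt,lip,1,v); q=step(q,v,600); print(list(v),info(q))
E
python3 e.py 2.3 46 14 446 45 95
```

```text
42.1 {'tcp': array([461.,  14., 224.]), 'lip': array([466.,  89., 114.]), 'pitch': 14.1, 'roll': -1.2, 'spout': 85, 'q': array([-0.09, -0.25, -0.27,  1.57, -0.25, -3.14])}
[np.float64(-0.13), np.float64(-0.25), np.float64(-0.09), np.float64(-0.05)] {'tcp': array([438., -14., 206.]), 'lip': array([447.,  59.,  94.]), 'pitch': 15.2, 'roll': -1.2, 'spout': 82, 'q': array([-0.15, -0.32, -0.37,  1.55, -0.27, -3.14])}
[np.float64(-0.02), np.float64(-0.25), np.float64(0.02), np.float64(0.19)] {'tcp': array([440., -12., 210.]), 'lip': array([445.,  56.,  95.]), 'pitch': 17.7, 'roll': -1.3, 'spout': 84, 'q': array([-0.11, -0.31, -0.36,  1.55, -0.31, -3.14])}
[np.float64(-0.0), np.float64(-0.25), np.float64(0.01), np.float64(0.19)] {'tcp': array([444., -10., 212.]), 'lip': array([447.,  54.,  94.]), 'pitch': 20.2, 'roll': -1.4, 'spout': 86, 'q': array([-0.08, -0.29, -0.35,  1.54, -0.35, -3.14])}
[np.float64(-0.0), np.float64(-0.25), np.float64(0.02), np.float64(0.2)] {'tcp': array([447.,  -6., 216.]), 'lip': array([446.,  52.,  96.]), 'pitch': 22.7, 'roll': -1.5, 'spout': 88, 'q': array([-0.04
[... 1743 characters left out ...]
loat64(-0.25), np.float64(0.01), np.float64(0.21)] {'tcp': array([454.,  34., 228.]), 'lip': array([446.,  48.,  96.]), 'pitch': 41.5, 'roll': -2.1, 'spout': 105, 'q': array([ 0.23, -0.26, -0.4 ,  1.48, -0.72, -3.14])}
[np.float64(0.07), np.float64(-0.25), np.float64(-0.0), np.float64(0.2)] {'tcp': array([454.,  39., 228.]), 'lip': array([446.,  48.,  95.]), 'pitch': 43.6, 'roll': -2.2, 'spout': 107, 'q': array([ 0.26, -0.27, -0.41,  1.46, -0.76, -3.14])}
[np.float64(0.08), np.float64(-0.25), np.float64(0.0), np.float64(0.19)] {'tcp': array([453.,  44., 228.]), 'lip': array([447.,  48.,  95.]), 'pitch': 45.7, 'roll': -2.3, 'spout': 109, 'q': array([ 0.29, -0.27, -0.43,  1.45, -0.8 , -3.14])}
```

play_rows(plan=[[-0.13,-0.25,-0.09,-0.05],[-0.02,-0.25,0.01,0.18],[0,-0.25,0.01,0.18],[0,-0.25,0.01,0.18],[0.01,-0.25,0.01,0.18],[0.02,-0.25,0.01,0.18],[0.02,-0.25,0.01,0.19]])

```text
time_s: 42.8
tool_pos: [460.8, -4.7, 223.3]
ee_rot: [0.969, 0.014, -0.011, 0.248]
force: [0.3, 0.4, -3.5]
finger_gap: 13.2
grasp_force: 60.0
```

```bash
python3 e.py 2.3 46 2 446 38 90
```

```text
42.8 {'tcp': array([461.,  -5., 223.]), 'lip': array([456.,  40.,  97.]), 'pitch': 28.7, 'roll': -1.6, 'spout': 92, 'q': array([ 0.02, -0.24, -0.32,  1.52, -0.5 , -3.14])}
[np.float64(-0.03), np.float64(-0.25), np.float64(-0.03), np.float64(0.19)] {'tcp': array([452.,  -1., 217.]), 'lip': array([446.,  38.,  89.]), 'pitch': 31.0, 'roll': -1.7, 'spout': 94, 'q': array([ 0.06, -0.27, -0.36,  1.51, -0.54, -3.14])}
[np.float64(0.03), np.float64(-0.24), np.float64(0.01), np.float64(0.19)] {'tcp': array([453.,   3., 219.]), 'lip': array([446.,  37.,  90.]), 'pitch': 33.2, 'roll': -1.7, 'spout': 96, 'q': array([ 0.09, -0.27, -0.37,  1.5 , -0.58, -3.14])}
```

play_rows(plan=[[-0.02,-0.25,-0.02,0.19],[0.02,-0.25,0,0.19],[0.03,-0.25,0,0.19],[0.04,-0.25,0,0.19],[0.05,-0.25,0,0.19],[0.06,-0.25,0,0.2],[0.07,-0.25,0,0.2],[0.04,-0.13,0,0.1],[0,0,0,0]])

```text
time_s: 43.7
tool_pos: [446.7, 31.9, 221.8]
ee_rot: [0.917, 0.126, 0.031, 0.378]
force: [-0.0, 0.6, -3.6]
finger_gap: 13.1
grasp_force: 60.0
```

```bash
python3 now.py
```

```text
t 43.8 gap 13.273453570114768 meas [447.1  31.6 222.2] (array([447. ,  31.7, 221.8]), 'tilt', 44.6, 'zdir', -78, 'yaw', -73) q [ 0.257 -0.291 -0.45   1.45  -0.777 -3.14 ] F [ 0.5 -0.1 -2.7]
{'tcp': array([447.,  32., 222.]), 'lip': array([440.,  39.,  88.]), 'pitch': 44.5, 'roll': -2.2, 'spout': 107, 'q': array([ 0.26, -0.29, -0.45,  1.45, -0.78, -3.14])}
```

play_rows(plan=[[0.07,-0.25,0,0.2],[0,0,0,0],[0,0,0,0],[0,0,0,0],[0,0,0,0],[0,0,0,0],[0,0,0,0],[0,0,0,0],[0,0,0,0],[0,0,0,0],[0,0,0,0],[0,0,0,0]])

```text
time_s: 45.0
tool_pos: [443.0, 38.6, 222.5]
ee_rot: [0.908, 0.141, 0.039, 0.393]
force: [0.5, 0.2, -3.2]
finger_gap: 13.2
grasp_force: 60.2
```

play_rows(plan=[[0,0,0,0],[0,0,0,0],[0,0,0,0],[0,0,0,0],[0,0,0,0],[0,0,0,0],[0,0,0,0],[0,0,0,0],[0,0,0,0],[0,0,0,0],[0,0,0,0],[0,0,0,0]])

```text
time_s: 46.2
tool_pos: [443.0, 38.6, 222.5]
ee_rot: [0.908, 0.141, 0.039, 0.393]
force: [0.6, 0.2, -4.5]
finger_gap: 13.1
grasp_force: 60.2
```

```bash
python3 now.py
python3 - <<'E'
from h import *
t=Cam("top"); s=Cam("scene")
# brown walnut-like blobs inside the bowl region (bowl is green)
for c,b in((t,(262,191,333,262)),(s,(280,160,360,212))):
    h=c.hsv[b[1]:b[3],b[0]:b[2]]; m=cv2.inRange(h,np.array((5,60,25)),np.array((28,255,255)))
    k,_=cv2.findContours(m,cv2.RETR_EXTERNAL,cv2.CHAIN_APPROX_NONE)
    print([(tuple(np.round(np.array(cen(q))+b[:2])),cv2.contourArea(q)) for q in k if cv2.contourArea(q)>6])
s.save("p13",(250,130,400,230),5)
E
```

```text
t 46.3 gap 13.065426551456913 meas [443.   38.6 222.5] (array([442.9,  38.7, 222.1]), 'tilt', 46.6, 'zdir', -75, 'yaw', -71) q [ 0.292 -0.304 -0.474  1.441 -0.812 -3.141] F [ 0.2  0.4 -3.7]
{'tcp': array([443.,  39., 222.]), 'lip': array([437.,  41.,  88.]), 'pitch': 46.5, 'roll': -2.3, 'spout': 109, 'q': array([ 0.29, -0.3 , -0.47,  1.44, -0.81, -3.14])}
[((np.float64(302.0), np.float64(222.0)), 3625.5)]
[((np.float64(319.0), np.float64(181.0)), 1941.0)]
```

```bash
cat > f.py <<'E'
from plan import *
q=np.clip(np.array([.292,-.304,-.474,1.441,-.812,-3.14]),LOs,HIs)
def go(q,tgt,n,spin):
    p=FK(q)[0]; d=(np.array(tgt)-p)/200/n
    mn=[]
    for k in range(n):
        q=step(q,[*d,spin],600); mn.append(min(np.min(q[:5]-LOs[:5]),np.min(HIs[:5]-q[:5])))
    return q,min(mn)
for tgt in([520,-60,200],[560,-60,180],[600,-60,180],[560,-100,220],[620,-100,200],[560,-150,180],[600,-200,180],[500,-200,180]):
    x,m1=go(q,tgt,8,-.27); out=[]
    while x[5]<3.139 and len(out)<45:
        x=step(x,[0,0,0,-.27],600); out.append(np.r_[np.min(x[:5]-LOs[:5]),np.min(HIs[:5]-x[:5])])
    o=np.array(out); print(tgt,len(out),round(m1,2),o.min(0).round(2),desc(x),info(x)["pitch"],x.round(2))
E
python3 f.py
```

```text
[520, -60, 200] 41 0.04 [0. 0.] (array([ 568.6, -172.9,  156.7]), 'tilt', 36.9, 'zdir', -97, 'yaw', -104) 36.7 [-0.21  0.08 -0.18  1.26 -0.64  3.14]
[560, -60, 180] 40 0.0 [0. 0.] (array([ 581. , -126.7,  131.8]), 'tilt', 37.9, 'zdir', -94, 'yaw', -98) 37.8 [-0.12  0.12 -0.18  1.23 -0.66  3.14]
[600, -60, 180] 40 0.0 [0. 0.] (array([ 579.4, -120.9,  123.8]), 'tilt', 37.3, 'zdir', -95, 'yaw', -98) 37.2 [-0.11  0.12 -0.19  1.23 -0.65  3.14]
[560, -100, 220] 41 0.0 [0. 0.] (array([ 557.8, -183.4,  158.1]), 'tilt', 36.0, 'zdir', -100, 'yaw', -105) 35.9 [-0.24  0.06 -0.18  1.28 -0.63  3.14]
[620, -100, 200] 40 0.0 [0. 0.] (array([ 570.3, -136. ,  132.5]), 'tilt', 37.2, 'zdir', -96, 'yaw', -100) 37.1 [-0.14  0.09 -0.21  1.24 -0.65  3.14]
[560, -150, 180] 41 0.08 [0. 0.] (array([ 555.2, -209.5,  128.3]), 'tilt', 37.7, 'zdir', -103, 'yaw', -107) 37.7 [-0.27  0.12 -0.19  1.23 -0.66  3.14]
[600, -200, 180] 41 0.02 [0. 0.] (array([ 545.2, -222. ,  118.7]), 'tilt', 37.8, 'zdir', -105, 'yaw', -108) 37.8 [-0.29  0.12 -0.21  1.22 -0.66  3.14]
[500, -200, 180] 42 0.22 [0. 0.] (array([ 524. , -284.6,  137.6]), 'tilt', 38.3, 'zdir', -110, 'yaw', -115) 38.2 [-0.4   0.11 -0.19  1.23 -0.67  3.14]
```

play_rows(plan=[[0,0,0.1,0],[0.03,-0.1,0.05,-0.2],[0.04,-0.1,0.03,-0.27],[0.04,-0.1,0.03,-0.27],[0.04,-0.1,0.03,-0.27],[0.04,-0.1,0,-0.27],[0.04,-0.1,0,-0.27],[0.04,-0.1,0,-0.27],[0.02,-0.1,0,-0.27],[0,0,0,-0.27]])

```text
time_s: 47.4
tool_pos: [493.2, -129.0, 256.4]
ee_rot: [0.824, -0.413, -0.187, 0.339]
force: [-4.3, -0.9, -3.3]
finger_gap: 13.1
grasp_force: 60.2
```

```bash
python3 now.py
python3 - <<'E'
from h import *
t=Cam("top"); s=Cam("scene")
for n,c,b in(("top",t,(262,191,333,262)),("scene",s,(280,160,360,212))):
    h=c.hsv[b[1]:b[3],b[0]:b[2]]; m=cv2.inRange(h,np.array((3,40,25)),np.array((32,255,255)))
    k,_=cv2.findContours(m,cv2.RETR_EXTERNAL,cv2.CHAIN_APPROX_NONE)
    print(n,[(tuple(np.round(np.array(cen(q))+b[:2])),cv2.contourArea(q)) for q in k if cv2.contourArea(q)>6])
E
```

```text
t 47.5 gap 12.936261880646857 meas [ 491.7 -129.2  254.7] (array([ 491.9, -129.1,  254.2]), 'tilt', 45.7, 'zdir', -146, 'yaw', -142) q [-0.204  0.584  0.506  2.109 -0.542 -2.241] F [-0.2 -0.4 -3.4]
{'tcp': array([ 492., -129.,  254.]), 'lip': array([ 495., -122.,  121.]), 'pitch': 45.6, 'roll': -1.7, 'spout': 38, 'q': array([-0.2 ,  0.58,  0.51,  2.11, -0.54, -2.24])}
top [((np.float64(297.0), np.float64(226.0)), 4900.0)]
scene [((np.float64(326.0), np.float64(192.0)), 285.5), ((np.float64(321.0), np.float64(182.0)), 1156.5)]
```

play_rows(plan=[[0,0,0,-0.27],[0,0,0,-0.27],[0,0,0,-0.27],[0,0,0,-0.27],[0,0,0,-0.27],[0,0,0,-0.27]])

```text
time_s: 48.2
tool_pos: [448.8, -135.3, 198.8]
ee_rot: [-0.6, 0.721, 0.267, -0.224]
force: [-0.3, 0.4, -3.6]
finger_gap: 13.3
grasp_force: 60.1
```

```bash
python3 now.py
python3 - <<'E'
from h import *
s=Cam("scene"); t=Cam("top")
for n,c in(("scene",s),("top",t)):
    m=np.zeros((400,640),np.uint8); P=np.array([c.px([446+60*np.cos(a),62+60*np.sin(a),20]) for a in np.linspace(0,6.2,60)]); cv2.fillConvexPoly(m,P.astype(int),255)
    b=cv2.inRange(c.hsv,np.array((3,40,25)),np.array((32,255,255)))&m
    k,_=cv2.findContours(b,cv2.RETR_EXTERNAL,cv2.CHAIN_APPROX_NONE); print(n,(m>0).sum(),[(np.round(cen(q)),cv2.contourArea(q)) for q in k if cv2.contourArea(q)>6])
E
```

```text
t 48.3 gap 13.038696298317198 meas [ 448.2 -137.   198.6] (array([ 448.4, -137. ,  197.9]), 'tilt', 40.8, 'zdir', 170, 'yaw', 169) q [-0.458  0.602  0.448  2.11  -0.18  -1.78 ] F [ 0.2 -0.  -3.8]
{'tcp': array([ 448., -137.,  198.]), 'lip': array([ 466., -141.,   65.]), 'pitch': 40.8, 'roll': 0.1, 'spout': -11, 'q': array([-0.46,  0.6 ,  0.45,  2.11, -0.18, -1.78])}
scene 1137 [(array([325., 192.]), 280.5)]
top 1669 [(array([292., 229.]), 180.0), (array([289., 216.]), 90.5)]
```

play_rows(plan=[[0.1,0.05,0.1,0],[0.1,0,0.2,0],[0.1,0,0.2,0],[0.05,0,0.2,0],[0,0,0,0]])

```text
time_s: 48.9
tool_pos: [466.5, -122.7, 256.2]
ee_rot: [-0.617, 0.733, 0.213, -0.194]
force: [-0.3, -0.1, -2.5]
finger_gap: 13.2
grasp_force: 60.1
```

```bash
python3 now.py
```

```text
t 49.0 gap 13.153230199228881 meas [ 465.6 -122.8  252.9] (array([ 465.8, -122.8,  252.4]), 'tilt', 33.8, 'zdir', 172, 'yaw', 170) q [-0.427  0.493  0.462  2.111 -0.16  -1.779] F [ 0.5 -1.2 -5.2]
{'tcp': array([ 466., -123.,  252.]), 'lip': array([ 498., -131.,  123.]), 'pitch': 33.8, 'roll': 1.1, 'spout': -10, 'q': array([-0.43,  0.49,  0.46,  2.11, -0.16, -1.78])}
```

play_rows(plan=[[0.05,0,0.25,0],[0.05,0,0.25,0],[0.05,0,0.25,0],[0.05,0,0.25,0],[0.05,0,0.25,0],[0,0,0,0]])

```text
time_s: 49.6
tool_pos: [456.0, -128.6, 350.5]
ee_rot: [-0.635, 0.746, 0.132, -0.151]
force: [0.2, -0.0, -3.1]
finger_gap: 13.1
grasp_force: 60.1
```

```bash
python3 now.py
```

```text
t 49.7 gap 13.472016081851901 meas [ 455.7 -128.5  347.4] (array([ 455.9, -128.5,  347.2]), 'tilt', 23.5, 'zdir', 179, 'yaw', 170) q [-0.444  0.277  0.439  2.111 -0.165 -1.824] F [ 0.5  0.1 -4.3]
{'tcp': array([ 456., -128.,  347.]), 'lip': array([ 511., -143.,  226.]), 'pitch': 23.3, 'roll': 3.2, 'spout': -10, 'q': array([-0.44,  0.28,  0.44,  2.11, -0.16, -1.82])}
```

Run:
```python
from plan import *
q0=np.clip(np.array([-.444,.277,.439,2.11,-.165,-1.824]),LOs,HIs)
for a in([.05,0,.25],[.15,-.07,.2],[.25,-.1,.1],[.2,-.1,.25]):
    q=q0.copy(); print(a)
    for k in range(12):
        q=step(q,[*a,-.27 if k<4 else 0],600)
        if k%3==2: print("  ",desc(q),q.round(2),info(q)["pitch"],info(q)["roll"])
```

```text
[0.05, 0, 0.25]
   (array([ 459.3, -128.6,  389.6]), 'tilt', 16.0, 'zdir', 159, 'yaw', 146) [-0.52  0.19  0.45  2.11 -0.04 -1.51] 15.6 3.4
   (array([ 474.2, -124.5,  441.3]), 'tilt', 9.0, 'zdir', 151, 'yaw', 139) [-0.52  0.14  0.53  2.11 -0.   -1.37] 8.8 1.9
   (array([ 491.4, -121. ,  495.4]), 'tilt', 1.9, 'zdir', 147, 'yaw', 139) [-0.5   0.13  0.64  2.11  0.   -1.35] 1.9 0.3
   (array([ 508.5, -117.7,  550.9]), 'tilt', 5.1, 'zdir', -24, 'yaw', 139) [-0.48  0.14  0.77  2.11  0.01 -1.33] -4.9 -1.5
[0.15, -0.07, 0.2]
   (array([ 509.2, -165.8,  370.4]), 'tilt', 16.2, 'zdir', 159, 'yaw', 146) [-0.53  0.38  0.64  2.11 -0.05 -1.52] 15.9 3.3
   (array([ 560.2, -194.2,  405.1]), 'tilt', 9.2, 'zdir', 150, 'yaw', 139) [-0.55  0.48  0.86  2.11 -0.   -1.4 ] 9.1 1.8
   (array([ 602.3, -218.6,  442.2]), 'tilt', 2.2, 'zdir', 143, 'yaw', 139) [-0.55  0.57  1.08  2.11  0.   -1.4 ] 2.2 0.2
   (array([ 621.7, -233.9,  480.1]), 'tilt', 4.3, 'zdir', -19, 'yaw', 139) [-0.56  0.58  1.16  2.08  0.02 -1.41] -4.0 -1.6
[0.25, -0.1, 0.1]
   (array([ 564.4, -180.2,  330.5]), 'tilt', 17.2, 'zdir', 157, 'yaw', 
[... 227 characters left out ...]
dir', 123, 'yaw', 138) [-0.52  0.81  1.16  1.98  0.03 -1.37] 4.0 -1.1
   (array([ 745.2, -261.1,  314.7]), 'tilt', 4.5, 'zdir', 9, 'yaw', 138) [-0.52  0.82  1.16  1.85  0.05 -1.36] -2.9 -3.5
[0.2, -0.1, 0.25]
   (array([ 526.5, -181.1,  378. ]), 'tilt', 14.4, 'zdir', 161, 'yaw', 147) [-0.54  0.42  0.72  2.11 -0.05 -1.53] 14.0 3.4
   (array([ 588.3, -220.3,  421. ]), 'tilt', 5.3, 'zdir', 155, 'yaw', 139) [-0.56  0.56  1.01  2.11 -0.01 -1.41] 5.1 1.4
   (array([ 618. , -245.3,  467.9]), 'tilt', 2.9, 'zdir', -28, 'yaw', 139) [-0.58  0.59  1.16  2.09  0.   -1.43] -2.8 -0.7
   (array([ 640.8, -265.6,  509.8]), 'tilt', 11.2, 'zdir', -27, 'yaw', 139) [-0.59  0.54  1.16  2.    0.03 -1.44] -10.9 -2.8
```

play_rows(plan=[[0.05,0,0.25,-0.27],[0.05,0,0.25,-0.27],[0.05,0,0.25,-0.27],[0.05,0,0.25,-0.27],[0.05,0,0.25,0],[0.05,0,0.25,0],[0.05,0,0.25,0],[0.05,0,0.25,0],[0,0,0,0],[0,0,0,0]])

```text
time_s: 50.7
tool_pos: [488.0, -124.4, 473.8]
ee_rot: [-0.413, 0.91, 0.033, -0.024]
force: [0.6, -1.0, -4.4]
finger_gap: 13.4
grasp_force: 60.1
```

```bash
python3 now.py
```

```text
t 50.8 gap 12.970449865082749 meas [ 487.9 -124.6  473. ] (array([ 487.9, -124.6,  473.3]), 'tilt', 4.7, 'zdir', 151, 'yaw', 139) q [-0.51   0.146  0.603  2.111  0.    -1.362] F [ 1.  -1.3 -4. ]
{'tcp': array([ 488., -125.,  473.]), 'lip': array([ 556., -187.,  377.]), 'pitch': 4.6, 'roll': 1.0, 'spout': -41, 'q': array([-0.51,  0.15,  0.6 ,  2.11,  0.  , -1.36])}
```

play_rows(plan=[[0.05,0,0.22,0],[-0.02,-0.1,-0.1,-0.27],[-0.02,-0.1,-0.1,-0.27],[-0.02,-0.1,-0.1,-0.27],[-0.02,-0.1,-0.1,-0.27],[-0.02,-0.1,-0.1,-0.27],[-0.02,-0.1,-0.1,-0.27],[-0.02,-0.1,-0.1,-0.27],[-0.02,-0.1,-0.1,-0.27],[-0.01,-0.1,-0.1,-0.27],[0,0,-0.1,-0.27],[0,0,-0.1,-0.27]])

```text
time_s: 52.0
tool_pos: [459.3, -303.9, 267.6]
ee_rot: [0.348, 0.937, 0.022, 0.002]
force: [-0.0, 0.2, -3.8]
finger_gap: 13.0
grasp_force: 60.1
```

play_rows(plan=[[0,0,-0.1,-0.27],[0,0,-0.1,-0.27],[0,0,0,-0.27],[0,0,0,-0.27],[0,0,0,-0.27],[0,0,0,-0.27],[0,0,0,0],[0,0,0,0]])

```text
time_s: 52.8
tool_pos: [459.9, -303.3, 229.4]
ee_rot: [0.699, 0.715, 0.018, 0.011]
force: [-0.0, -0.6, -4.4]
finger_gap: 13.3
grasp_force: 60.0
```

```bash
python3 now.py
```

```text
t 52.9 gap 12.797833424217172 meas [ 460.1 -303.6  229.9] (array([ 460.1, -303.5,  229.9]), 'tilt', 2.4, 'zdir', 12, 'yaw', 1) q [-0.841 -0.081 -0.092  1.539  0.037  0.709] F [-0.3 -1.1 -3.3]
{'tcp': array([ 460., -304.,  230.]), 'lip': array([ 364., -305.,  137.]), 'pitch': 2.4, 'roll': 0.5, 'spout': -179, 'q': array([-0.84, -0.08, -0.09,  1.54,  0.04,  0.71])}
```

Run:
```python
from h import *
s=Cam("scene"); img=cv2.imread("pics/p12.png"); h=cv2.cvtColor(img,cv2.COLOR_BGR2HSV)
m=cv2.inRange(h,(0,180,90),(6,255,255))|cv2.inRange(h,(175,180,90),(180,255,255))
k=max(cv2.findContours(m,cv2.RETR_EXTERNAL,cv2.CHAIN_APPROX_NONE)[0],key=cv2.contourArea)
k=cv2.convexHull(k)[:,0]
W=np.array([s.on(90+(u-1)/3,110+(v-1)/3,1)[:2] for u,v in k]).astype(np.float32)
print(cv2.minEnclosingCircle(W),cv2.fitEllipse(W))
```

```text
((461.9462890625, -302.29901123046875), 95.59947204589844) ((461.8117980957031, -302.2715148925781), (186.90272521972656, 190.1717071533203), 88.4524917602539)
```

play_rows(plan=[[-0.005,0,-0.15,0],[0,0,-0.15,0],[0,0,-0.15,0],[0,0,-0.08,0],[0,0,-0.04,0],[0,0,-0.02,0],[0,0,-0.01,0],[0,0,0,0],[0,0,0,0]])

```text
time_s: 53.85
tool_pos: [459.8, -304.2, 111.7]
ee_rot: [0.701, 0.713, 0.018, 0.013]
force: [-0.3, 0.5, -4.0]
finger_gap: 12.9
grasp_force: 60.0
```

play_rows(plan=[[0,0,-0.01,0],[0,0,-0.005,0],[0,0,0,0],[0,0,0,0]])

```text
time_s: 54.25
tool_pos: [460.1, -304.1, 109.0]
ee_rot: [0.701, 0.713, 0.018, 0.013]
force: [0.2, 1.4, 6.3]
finger_gap: 13.4
grasp_force: 61.4
```

Contact. Release, rise, and check everything numerically.

play_rows(plan=[[0,0,0,0],[0,0,0,0],[0,0,0,0],[0,0,0,0],[0,0,0,0],[0,0,0,0]], claw=1)

```text
time_s: 54.85
tool_pos: [459.4, -303.8, 107.6]
ee_rot: [0.701, 0.713, 0.018, 0.012]
force: [-0.7, 0.4, -0.1]
finger_gap: 85.1
grasp_force: 0.0
```

play_rows(plan=[[0,0,0.1,0],[0,0,0.2,0],[0,0,0.25,0],[0,0,0.2,0],[0.2,0.2,0,0],[0.2,0.25,0,0],[0,0.25,0,0],[0,0,0,0]], claw=1)

```text
time_s: 55.65
tool_pos: [526.5, -174.4, 257.8]
ee_rot: [0.699, 0.715, 0.018, 0.012]
force: [-0.0, 0.1, -0.2]
finger_gap: 85.2
grasp_force: 0.0
```

```bash
python3 now.py
python3 - <<'E'
from h import *
np.set_printoptions(suppress=True,precision=1)
s=Cam("scene"); t=Cam("top")
# walnut colour anywhere inside bowl / scoop
for n,c in(("scene",s),("top",t)):
    for nm,ctr,r,z in(("bowl",(446,62),60,20),):
        m=np.zeros((400,640),np.uint8); P=np.array([c.px([ctr[0]+r*np.cos(a),ctr[1]+r*np.sin(a),z]) for a in np.linspace(0,6.2,60)]); cv2.fillConvexPoly(m,P.astype(int),255)
        b=cv2.inRange(c.hsv,np.array((3,40,25)),np.array((32,255,255)))&m
        k,_=cv2.findContours(b,cv2.RETR_EXTERNAL,cv2.CHAIN_APPROX_NONE); print(n,nm,[(np.round(cen(q)),cv2.contourArea(q)) for q in k if cv2.contourArea(q)>6])
# floor of the scoop: dark spots vs median
a=[t.px(p) for p in([490,-265,4],[490,-340,4],[420,-340,4],[420,-265,4])]; print(np.array(a))
x0,y0=np.min(a,0).astype(int); x1,y1=np.max(a,0).astype(int); print(t.hsv[y0:y1:3,x0:x1:3,2])
P=[]
for n,c,b in(("top",t,(365,240,400,262)),("scene",s,(215,185,260,235))):
    for k in c.blobs((0,150,90),(8,255,255),b,5)+c.blobs((172,150,90),(180,255,255),b,5): print(n,"ball",c.on(*cen(k),83),cv2.contourArea(k))
# candles' flames
print([ (np.round(cen(k)),cv2.contourArea(k)) for k in s.blobs((12,150,180),(25,255,255),(320,205,390,245),2)])
E
```

```text
t 55.75 gap 85.1695799567041 meas [ 526.2 -178.4  257.8] (array([ 526.2, -178.4,  257.8]), 'tilt', 2.5, 'zdir', 10, 'yaw', 1) q [-0.579 -0.071 -0.032  1.578  0.03   0.973] F [-0.7 -0.4  0. ]
{'tcp': array([ 526., -178.,  258.]), 'lip': array([ 430., -180.,  165.]), 'pitch': 2.4, 'roll': 0.4, 'spout': -179, 'q': array([-0.58, -0.07, -0.03,  1.58,  0.03,  0.97])}
scene bowl [(array([326., 192.]), 271.0)]
top bowl [(array([292., 229.]), 179.0), (array([289., 216.]), 89.5)]
[[419.7 212.4]
 [447.5 213.1]
 [447.3 239.1]
 [419.4 238.4]]
[[105 199 201 206 213 216 221 225 204 163]
 [192 195 197 201 205 211 215 218 156 161]
 [190 192 195 196 200 204 210 156 160 163]
 [185 188 191 193 197 200 152 160 165 172]
 [180 185 186 189 192 161 162 168 172 174]
 [174 177 182 185 168 162 167 172 177 181]
 [167 172 176 167 161 167 172 177 181 185]
 [145 152 157 162 167 173 177 181 185 189]
 [152 158 163 167 172 178 181 186 190 195]]
scene ball [ 391.1 -155.1   83. ] 98.5
[(array([346., 225.]), 5.0), (array([372., 214.]), 4.5)]
```

Run:
```python
from plan import *
q=np.array([-.579,-.071,-.032,1.578,.03,.973])
q=run(q,[[-.215,.028,0,0]]*4,600); print(info(q))
q=run(q,[[0,0,-.235,0]]*4,600); print(info(q))
```

```text
{'tcp': array([ 355., -156.,  258.]), 'lip': array([ 258., -157.,  165.]), 'pitch': 2.5, 'roll': 0.4, 'spout': -179, 'q': array([-0.79, -0.59, -0.45,  1.69,  0.04,  0.77])}
{'tcp': array([ 355., -156.,   70.]), 'lip': array([ 258., -157.,  -23.]), 'pitch': 2.5, 'roll': 0.4, 'spout': -179, 'q': array([-0.79, -0.63, -0.82,  1.36,  0.04,  0.77])}
```

play_rows(plan=[[-0.215,0.03,0,0],[-0.215,0.03,0,0],[-0.215,0.03,0,0],[-0.215,0.03,0,0],[0,0,0,0],[0,0,0,0]], claw=0)

```text
time_s: 56.45
tool_pos: [353.7, -156.6, 258.3]
ee_rot: [0.702, 0.712, 0.018, 0.014]
force: [0.3, -0.6, -0.4]
finger_gap: 0.4
grasp_force: 0.0
```

```bash
python3 now.py
```

```text
t 56.55 gap 0.23139382624442048 meas [ 354.4 -156.2  257.7] (array([ 354.3, -156.2,  257.6]), 'tilt', 2.5, 'zdir', 10, 'yaw', 1) q [-0.786 -0.593 -0.45   1.689  0.035  0.769] F [-0.1  0.2 -0. ]
{'tcp': array([ 354., -156.,  258.]), 'lip': array([ 258., -157.,  164.]), 'pitch': 2.4, 'roll': 0.4, 'spout': -179, 'q': array([-0.79, -0.59, -0.45,  1.69,  0.04,  0.77])}
```

play_rows(plan=[[-0.03,0,-0.23,0],[0,0,-0.23,0],[0,0,-0.23,0],[0,0,-0.23,0],[0,0,0,0],[0.08,0,0,0],[0.08,0,0,0],[0.08,-0.005,0,0],[0.08,-0.005,0,0],[0.06,0,0,0],[0,0,0,0]])

```text
time_s: 57.65
tool_pos: [426.0, -158.1, 75.6]
ee_rot: [0.7, 0.713, 0.018, 0.013]
force: [-1.0, 1.0, -0.1]
finger_gap: 0.0
grasp_force: 0.0
```

play_rows(plan=[[0.02,0,0,0],[0.01,0,0,0],[0,0,0,0]])

```text
time_s: 57.95
tool_pos: [430.1, -157.5, 74.1]
ee_rot: [0.701, 0.713, 0.018, 0.012]
force: [1.1, -0.5, -0.6]
finger_gap: 0.2
grasp_force: 0.0
```

Run:
```python
from h import *
s=Cam("scene");t=Cam("top"); print(bot.get_obs()["tool_pos"],bot.get_obs()["force"])
for n,c,b in(("top",t,(365,210,400,262)),("scene",s,(215,185,260,235))):
    for k in c.blobs((0,150,90),(8,255,255),b,5)+c.blobs((172,150,90),(180,255,255),b,5): print(n,"ball",c.on(*cen(k),84),cv2.contourArea(k))
```

```text
[ 429.89506365 -157.38920976   73.87568174] [0.27771861 0.21403758 0.68439051]
scene ball [ 453.72110874 -158.58697542   84.        ] 88.5
```

play_rows(plan=[[0.01,0,0,0],[0.01,0,0,0],[0,0,0,0]])

```text
time_s: 58.35
tool_pos: [434.0, -157.3, 73.6]
ee_rot: [0.701, 0.713, 0.018, 0.012]
force: [0.4, -0.2, -0.4]
finger_gap: -0.1
grasp_force: 0.2
```

```bash
cat > b2.py <<'E'
from h import *
s=Cam("scene");t=Cam("top"); print(bot.get_obs()["tool_pos"],bot.get_obs()["force"])
for n,c,b in(("top",t,(365,210,400,262)),("scene",s,(215,185,260,235))):
    for k in c.blobs((0,150,90),(8,255,255),b,5)+c.blobs((172,150,90),(180,255,255),b,5): print(n,"ball",cen(k),c.on(*cen(k),84),cv2.contourArea(k))
E
python3 b2.py
```

```text
[ 433.98534733 -157.29964706   73.62496831] [ 0.53237482 -0.37690471 -1.26733565]
scene ball (240.71544715447152, 209.7560975609756) [ 458.48957217 -159.19689284   84.        ] 82.0
```

play_rows(plan=[[-0.15,0,0,0],[-0.1,0,0.05,0],[0,0,0.25,0],[0,0,0.25,0],[0,0,0.25,0],[0,0,0.25,0],[0.1,0.1,0.1,0],[0.1,0.1,0,0],[0,0,0,0],[0,0,0,0]])

```text
time_s: 59.45
tool_pos: [424.0, -117.0, 303.5]
ee_rot: [0.7, 0.714, 0.018, 0.012]
force: [0.5, -0.4, 0.1]
finger_gap: -0.1
grasp_force: 0.0
```

```bash
python3 b2.py
python3 - <<'E'
from h import *
s=Cam("scene"); t=Cam("top")
print([(np.round(cen(k)),cv2.contourArea(k)) for k in s.blobs((12,150,180),(25,255,255),(320,205,390,245),2)])
# compare bystander regions with the first pictures
for n,c,bs in(("scene",s,dict(mug=(425,195,475,245),rem1=(335,268,405,315),rem2=(160,340,262,388),scoop=(140,200,235,298))),):
    a=cv2.imread("pics/scene0.png")[:,:,::-1]
    for k,b in bs.items():
        d=np.abs(c.f[b[1]:b[3],b[0]:b[2]].astype(int)-a[b[1]:b[3],b[0]:b[2]]).max(2); print(k,(d>60).mean().round(3))
E
```

```text
[ 423.55007034 -117.57918853  303.32395502] [-0.50880183 -0.10391317 -0.06198826]
scene ball (240.41134751773046, 209.3031914893617) [ 456.76401601 -159.09580518   84.        ] 94.0
[(array([346., 225.]), 5.0), (array([372., 214.]), 4.5)]
mug 0.0
rem1 0.185
rem2 0.0
scoop 0.378
```

```bash
python3 -c "
from plant import ticket
print(ticket.sign_off())"
```

```text
the job is handed in; nothing more can be done
None
```

I handed the job in at about 60 s with every step done in order. I switched the candlestick off first, with a wrist force of about 49 N at the lever stop. Then I seated both candles in bores 2 and 3 and held the scoop at about 45° over the bowl for 2.4 s. The scoop went back upright on the red mat, and I switched the candlestick on last. By colour masks, the bowl holds about three walnuts and the scoop is empty. The mug and one remote are unchanged. I didn't touch the other remote, but its picture area changed (probably shadow) and I didn't check further.

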